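# Clear the sanding-block tray and nest the four blocks

### The arm

A 7-joint arm with a two-finger parallel gripper is mounted at the origin on the work surface. World frame = base frame: x ahead of the robot, y to its left, z up, the work surface at z = 0. Lengths are in mm, angles in rad, forces in N, time in s.
With the tool pointing down it reaches from about 400 to 925 mm from the base axis. Payload 5.6 kg.
Tool frame: the origin (TCP) lies at the very end of the fingers, on their centre line; the grasp point (between the pads) lies 19 mm behind it; z points along the fingers, y is the direction in which the jaws open and shut (so a half turn about z gives the same grasp; the last joint's range is limited). The gripper opens to 85 mm and grips with 20 to 120 N. Pads are 22 mm wide; open, the fingers measure 114 mm over their backs; the gripper's body (76 mm by 85 mm) begins 54 mm behind the grasp point. The pads swing forward as they close: fully open they stand 13 mm farther back than shut.
Start: joints at [-1.355, 0.468, -0.012, 1.603, 0.006, 1.071, -0.056], TCP at [166.39, 628.35, 208.39] pointing down, gripper open.
Joint ranges: [-2.53, 2.53], [-0.31, 2.02], [-1.57, 1.55], [0.28, 2.44], [-1.29, 4.43], [0.15, 1.84], [-2.92, 2.92]. Speed limits (rad/s): [2.57, 2.57, 3.14, 3.14, 3.14, 3.14, 3.14].

### API

Orientations are given as a rotation vector (axis times angle).
In Python, from workcell import monitor, capture, robot gives the robot as it stands. The module is installed in compiled form; this text tells all that it offers.
- The arm moves only by the shell command python3 -m handwheel 'ROWS'. ROWS is JSON, a list of rows, each a list of 5 numbers: the finger opening in cm, from 0 to 8.54, then the shift along the tool's x, y, z in cm, then the turn about the tool's z in degrees. In form: [[gripper, dx, dy, dz, twist], ...]. A call has 1 to 5 rows; each row shifts and turns the pose as measured when the row begins, along the tool's axes as they then stand; what a row does not reach is not made up. A row lasts 1/10 s, in which the tool goes at most 50 mm and 8.59 degrees, less where a joint would pass 70% of its speed; a pose out of reach is approached as far as the arm can. A call with a gripper value outside its range is refused whole. The fingers move at their own pace and stop on an object; the grip force is fixed at half the most. Time passes only in rows, so rows that do not move let the fingers close. It gives the time, the measured TCP pose, the force and the opening at its end, in the units of the state.
- monitor.state(): the state, without advancing time (a new reading comes with each control period).
- capture(name): name is "scene" or "top" or "wrist"; returns a dict with "pixels" (480x640x3 uint8, red, green, blue), "depth" (480x640 float32, mm along the optical axis (not along the pixel's ray), 0 where there is no reading), "camera_matrix" (3x3 intrinsics, pixels), "position" and "orientation" of the camera in the world; the wrist camera has in their place "T_tool_cam" (4x4, takes a point from camera to tool coordinates, whose origin is the TCP and whose axes are the flange's). Camera axes: x right, y up, looking along -z (the intrinsics and any distortion apply to the point x, -y, -z); pixel columns grow to the right and rows downward; lengths in mm; the calibration is good to about 2 mm. A picture is of the moment at which its call begins: read the wrist's pose just before it.
- robot.close_job(): hands the job in, once; it reports no verdict.
The state is a dict: "clock": time; "joints": joint angles; "qd": joint speeds; "tau": joint torques, N m; "ee_pos": TCP position; "tool_rot": TCP orientation; "wrist_force": force on the tool from outside, world axes, zero at the start; "ft_torque": the same for the moment, N m; "width": finger opening in mm.
Only numpy, scipy, OpenCV 4.12 (cv2) and the standard library are available. Lean on these libraries where they do the work, as an engineer would, in place of code of your own. Each camera call takes 0.05 s, during which the arm holds its last target.

### The job

Clear every wooden offcut out of the fitted tray into the grey scrap bin, and then nest the four shaped sanding blocks in the tray, each over the painted outline of its own colour, so that they interlock and all sit flat and fully home on the tray floor. Leave the other things on the bench where they are.

Things in the scene. Friction and masses are not known exactly. Their poses are not given: they have to be found in the camera images.
- tray: Plywood tray fixed to the bench, 164 mm square, 144 mm inside. Origin: centre of underside; x, y along its sides, z up. Floor 8 mm, rim 22 mm above the bench. Inside: 4 x 4 cells of 36 mm; the (-x,-y) corner cell is filled by a fixed wooden block as high as the rim, the other 15 are just covered by the four blocks. The outline of each block is painted on the floor in its colour.
- grip_L (a point): Loose yellow L-shaped sanding block, about 150 g. Point: middle of its grip bar, 44 mm above the underside. Base 22 mm thick; bar 14 mm thick, 40 mm long, top at 62 mm. Base outline in mm from the point: x -9..27, y -63..45 (row) and x -45..-9, y 9..45 (foot); bar along its y.
- slot_L (a point): Where grip_L is, with parallel axes, when the yellow block is nested: fixed to the tray at x +45, y +27 mm in its frame, 52 mm above the bench. The block is 1 mm smaller all round than its cells, with a 4 mm bevel (5 mm high) round its underside to lead it in.
- grip_T (a point): Loose red T-shaped sanding block, about 150 g. Point: middle of its grip bar, 44 mm above the underside. Base 22 mm thick; bar 14 mm thick, 40 mm long, top at 62 mm. Base outline in mm from the point: x -54..54, y -27..9 (row) and x -18..18, y 9..45 (stem); bar along its x.
- slot_T (a point): Where grip_T is, with parallel axes, when the red block is nested: fixed to the tray at x +18, y -45 mm in its frame, 52 mm above the bench. The block is 1 mm smaller all round than its cells, with a 4 mm bevel (5 mm high) round its underside to lead it in.
- grip_S (a point): Loose blue S-shaped (zigzag) sanding block, about 150 g. Point: middle of its grip bar, 44 mm above the underside. Base 22 mm thick; bar 14 mm thick, 40 mm long, top at 62 mm. Base outline in mm from the point: x -54..18, y -36..0 and x -18..54, y 0..36; bar along its y; it also fits after a half turn.
- slot_S (a point): Where grip_S is, with parallel axes, when the blue block is nested: fixed to the tray at x -18, y +0 mm in its frame, 52 mm above the bench. The block is 1 mm smaller all round than its cells, with a 4 mm bevel (5 mm high) round its underside to lead it in.
- grip_V (a point): Loose green V-shaped (corner) sanding block, about 150 g. Point: middle of its grip bar, 44 mm above the underside. Base 22 mm thick; bar 14 mm thick, 40 mm long, top at 62 mm. Base outline in mm from the point: x -26..10, y -45..27 and x 10..46, y -9..27; bar along its x.
- slot_V (a point): Where grip_V is, with parallel axes, when the green block is nested: fixed to the tray at x -46, y +45 mm in its frame, 52 mm above the bench. The block is 1 mm smaller all round than its cells, with a 4 mm bevel (5 mm high) round its underside to lead it in.
- offcut_1_centre (a point): Centre of a loose dark hardwood offcut, 44 mm long (its x), 18 mm wide (its y), 30 mm high (its z), about 20 g, lying in the tray at the start. May be absent.
- offcut_2_centre (a point): Centre of a loose dark hardwood offcut, 44 mm long (its x), 18 mm wide (its y), 30 mm high (its z), about 20 g, lying in the tray at the start. May be absent.
- offcut_3_centre (a point): Centre of a loose dark hardwood offcut, 44 mm long (its x), 18 mm wide (its y), 30 mm high (its z), about 20 g, lying in the tray at the start. May be absent.
- offcut_4_centre (a point): Centre of a loose dark hardwood offcut, 30 mm long (its x), 18 mm wide (its y), 30 mm high (its z), about 20 g, lying in the tray at the start. May be absent.
- bin: The grey scrap bin, fixed to the bench: open box 130 mm (x) by 170 mm (y), 50 mm high, walls and floor 4 mm. Origin: centre of its underside.
- pencil: Bystander: black pencil, 170 mm long, lying on the bench. Not part of the job.
- glue: Bystander: yellow glue bottle, 56 mm across, 150 mm high, standing. Not part of the job.
- tape_measure: Bystander: grey tape measure, 65 x 35 x 60 mm. Not part of the job.
- try_square: Bystander: try square with a steel blade, about 160 mm long. Not part of the job.
- mallet: Bystander: hammer with a wooden handle, 260 mm long. Not part of the job.
- sanding_discs: Bystander: stack of yellow sanding discs, 125 mm across, 10 mm high. Not part of the job.
- screw_jar: Bystander: amber jar of screws, 54 mm across, 75 mm high. Not part of the job.

How it is judged:
By the outcome, as a careful person would: the job done as asked, in the order asked, and still so for the second after the job is handed in, with the robot touching nothing.
Of offcut_1, offcut_2, offcut_3, offcut_4 only 2 to 4 are there at a start; the rules pass over those that are not, and their reading is None.
At some moment in a run one of block_L, block_T, block_S, block_V may be knocked a few centimetres aside while the robot is not near it.
Once in a run the grip may slacken for a moment while it holds something.
It also fails if it takes over 210 s, if anything falls off the work surface, if the arm or the gripper's body presses on something with over 40 N, if the wrist force passes 120 N, or if a joint passes its speed limit or range.

## Working session

There is one attempt and no reset: what is moved stays moved. The work goes in short steps, Python scripts to look and compute and a shell command to move; the robot and the scene stay as the last step left them, time stands still between calls to the robot, and variables do not carry over. Pictures are saved under pics/ and viewed, and the job is handed in when it is done.

```bash
mkdir -p pics; ls; cat > h.py <<'E'
import numpy as np,cv2
from scipy.spatial.transform import Rotation as R
from workcell import monitor,capture,robot
E
python3 - <<'E'
from h import *
s=monitor.state();print(s)
for n in ("scene","top","wrist"):
    c=capture(n);cv2.imwrite(f"pics/{n}0.png",c["pixels"][:,:,::-1]);
    np.savez(f"{n}0.npz",**c)
    print(n,{k:v for k,v in c.items() if k not in("pixels","depth")})
E
```

```text
pics
{'clock': 0.0, 'joints': array([-1.35498616,  0.46836291, -0.01161022,  1.60365487,  0.00600838,
        1.07139952, -0.05632064]), 'qd': array([-0.00047716, -0.00101865, -0.00049859, -0.00069308, -0.00082466,
       -0.00114079,  0.00026145]), 'tau': array([ 6.53635489e-04, -5.32374680e+01,  2.17299600e-02, -2.51306909e+01,
        1.14481326e-02,  7.65638135e-03,  8.76524666e-06]), 'ee_pos': array([166.2654234 , 627.74027556, 207.43469748]), 'tool_rot': array([-4.05505975e-01, -3.11520746e+00,  2.80733708e-03]), 'wrist_force': array([ 0.29254262, -0.49835758,  0.05287933]), 'ft_torque': array([-0.0108265 , -0.0117105 , -0.03902297]), 'width': 85.20326107374521}
scene {'camera_matrix': array([[567.12781899,   0.        , 311.96340546],
       [  0.        , 567.12781899, 237.93545469],
       [  0.        ,   0.        ,   1.        ]]), 'position': array([1110.43841114, -900.11245318, 1002.54057308]), 'orientation': array([0.84199792, 0.23981305, 0.53406588])}
top {'camera_matrix': array([[482.86107304,   0.        , 323.54490186],
       [  0.        , 482.86107304, 242.50924899],
       [  0.        ,   0.        ,   1.        ]]), 'position': array([ 428.56899076,   14.4021165 , 1061.65079789]), 'orientation': array([ 0.095776  , -0.07463718, -1.56773795])}
wrist {'camera_matrix': array([[393.43081644,   0.        , 322.00916766],
       [  0.        , 393.43081644, 227.57683791],
       [  0.        ,   0.        ,   1.        ]]), 'T_tool_cam': array([[ 7.02815323e-04,  9.54854383e-01,  2.97073415e-01,
         7.57811224e+01],
       [ 9.99999452e-01, -4.40442956e-04, -9.50122212e-04,
         2.87530489e-01],
       [-7.76384465e-04,  2.97073920e-01, -9.54854169e-01,
        -1.65432795e+02],
       [ 0.00000000e+00,  0.00000000e+00,  0.00000000e+00,
         1.00000000e+00]])}
```

View pics/top0.png

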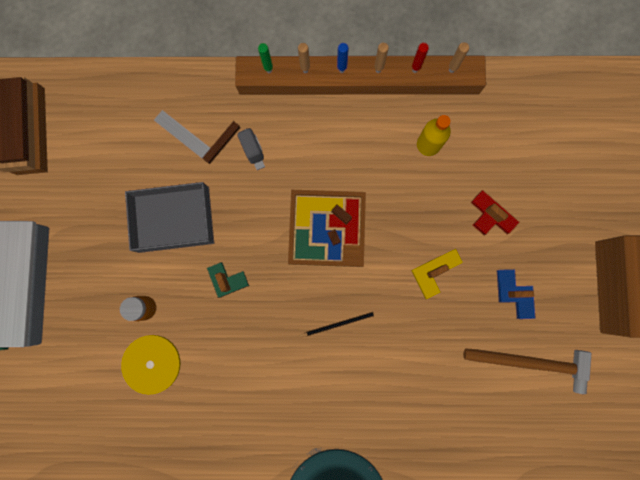

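View pics/scene0.png

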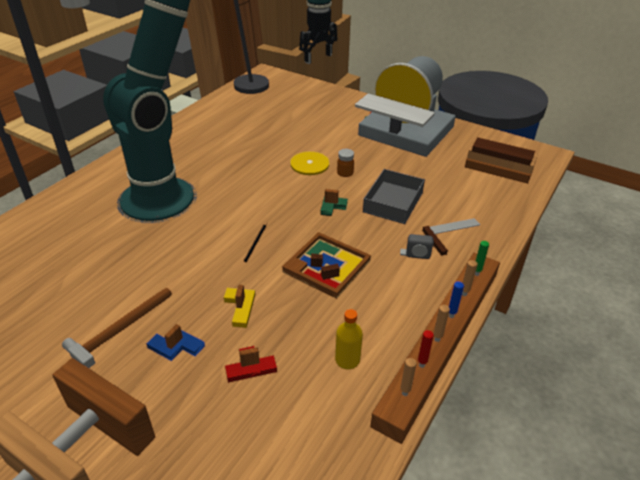

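View pics/wrist0.png

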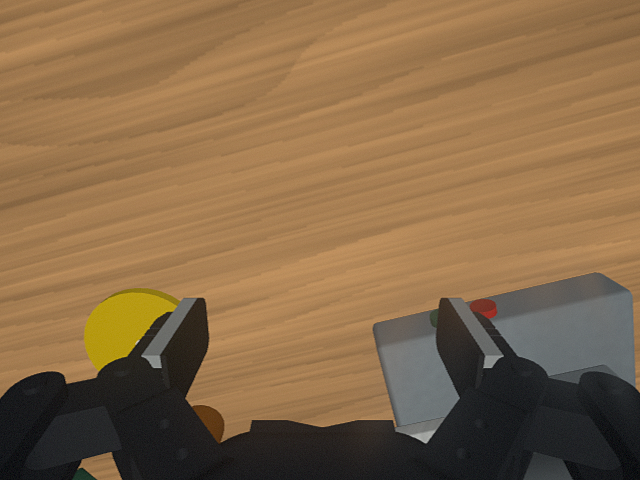

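```bash
cat >> h.py <<'E'
def cloud(c,T=None):
    """world points HxWx3"""
    K=c["camera_matrix"];d=c["depth"].astype(float)
    v,u=np.mgrid[:480,:640]
    x=(u-K[0,2])/K[0,0]*d;y=-(v-K[1,2])/K[1,1]*d
    P=np.stack([x,y,-d],-1)
    if T is None:
        return P@R.from_rotvec(np.array(c["orientation"])).as_matrix().T+np.array(c["position"])
    return P@T[:3,:3].T+T[:3,3]
def Ttool(s):
    T=np.eye(4);T[:3,:3]=R.from_rotvec(np.array(s["tool_rot"])).as_matrix();T[:3,3]=s["ee_pos"];return T
def proj(c,X,T=None):
    X=np.atleast_2d(X).astype(float)
    if T is None: p=(X-np.array(c["position"]))@R.from_rotvec(np.array(c["orientation"])).as_matrix()
    else: p=(X-T[:3,3])@T[:3,:3]
    K=c["camera_matrix"];return np.stack([K[0,0]*p[:,0]/-p[:,2]+K[0,2],-K[1,1]*p[:,1]/-p[:,2]+K[1,2]],-1)
E
python3 - <<'E'
from h import *
c=dict(np.load("top0.npz"))
P=cloud(c);im=c["pixels"]
print("d zeros",(c["depth"]==0).mean())
for u,v in [(450,330),(170,215),(270,290),(343,213),(335,237),(330,205),(298,195),(360,260),(312,260),(497,210),(438,270),(520,294),(223,282),(150,365)]:
    print(u,v,im[v,u],P[v,u].round(1))
b=cv2.resize(im[180:275,280:375],None,fx=6,fy=6,interpolation=cv2.INTER_CUBIC)
cv2.imwrite("pics/tray0.png",b[:,:,::-1])
E
```

```text
d zeros 0.003876953125
450 330 [138  98  58] [ 354.1 -245.2   -1.1]
170 215 [82 81 83] [605.2 370.8   4.1]
270 290 [160 113  70] [439.5 145.9   0.5]
343 213 [70 35 18] [604.  -13.3  36.8]
335 237 [71 39 18] [552.1   3.9  36.6]
330 205 [176 140   0] [627.7  14.6   3.6]
298 195 [123  92  51] [649.5  85.7   7.6]
360 260 [107  63  27] [503.9 -50.1  22.8]
312 260 [119  83  47] [504.   53.4  20.1]
497 210 [129  77  36] [ 606.4 -334.8   59.9]
438 270 [113  66  31] [ 480.7 -208.8   59.6]
520 294 [107  65  30] [ 431.7 -374.4   62.4]
223 282 [101  61  29] [455.2 236.4  59.8]
150 365 [190 177 165] [278.8 400.2   9.2]
```

View pics/tray0.png

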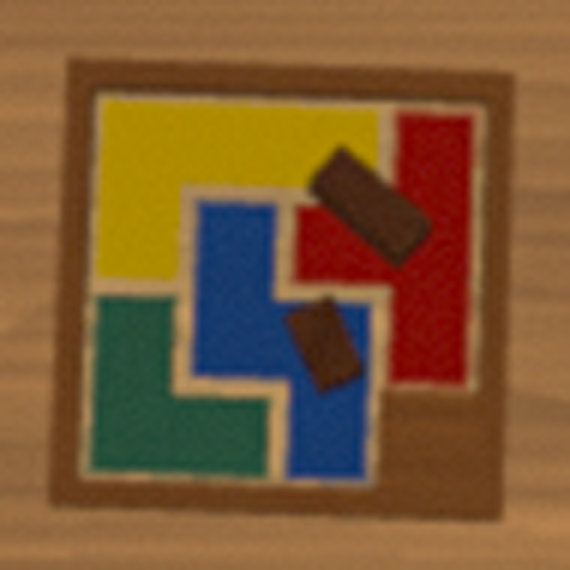

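```bash
cat >> h.py <<'E'
from scipy.optimize import minimize
def rect(a,b,c,d): return np.array([(a,c),(b,c),(b,d),(a,d)],float)
POLY={'L':np.array([(27,-63),(27,45),(-45,45),(-45,9),(-9,9),(-9,-63)],float),
'T':np.array([(-54,-27),(54,-27),(54,9),(18,9),(18,45),(-18,45),(-18,9),(-54,9)],float),
'S':np.array([(-54,-36),(18,-36),(18,0),(54,0),(54,36),(-18,36),(-18,0),(-54,0)],float),
'V':np.array([(-26,-45),(10,-45),(10,-9),(46,-9),(46,27),(-26,27)],float)}
BAR={'L':(7,20),'T':(20,7),'S':(7,20),'V':(20,7)}
SLOT={'L':(45,27),'T':(18,-45),'S':(-18,0),'V':(-46,45)}
def colmask(im,k):
    h=cv2.cvtColor(cv2.GaussianBlur(im,(3,3),0),cv2.COLOR_RGB2HSV).astype(int);H,S,V=h[...,0],h[...,1],h[...,2]
    if k=='L': m=(abs(H-25)<6)&(S>215)&(V>50)
    if k=='T': m=((H<6)|(H>174))&(S>190)&(V>50)
    if k=='S': m=(abs(H-110)<10)&(S>150)&(V>40)
    if k=='V': m=(abs(H-78)<15)&(S>120)&(V>25)
    return m
def xf(p,x,y,t,z):
    c,s=np.cos(t),np.sin(t);q=p@np.array([[c,s],[-s,c]])+(x,y)
    return np.c_[q,np.full(len(q),z)]
UP=3
def fill(M,uv,val,hull=False):
    q=np.round(((uv+.5)*UP-.5)*16).astype(np.int32)
    if hull: cv2.fillConvexPoly(M,cv2.convexHull(q),val,shift=4)
    else: cv2.fillPoly(M,[q],val,shift=4)
def render(c,T,k,p,z0=0):
    M=np.zeros((480*UP,640*UP),np.uint8);x,y,t=p
    po=POLY[k]-0; 
    # shrink 1mm is ignored: outline given is of the block
    b=proj(c,xf(po,x,y,t,z0+5),T);tp=proj(c,xf(po,x,y,t,z0+22),T)
    for i in range(len(po)):
        j=(i+1)%len(po);fill(M,np.array([b[i],b[j],tp[j],tp[i]]),1,True)
    fill(M,tp,1)
    hx,hy=BAR[k];r=rect(-hx,hx,-hy,hy)
    fill(M,np.r_[proj(c,xf(r,x,y,t,z0+22),T),proj(c,xf(r,x,y,t,z0+62),T)],0,True)
    return M
def fitblock(c,k,T=None,init=None,roi=None,z0=0,ignore=None):
    m=colmask(c["pixels"],k)
    if roi is not None:
        q=np.zeros_like(m);q[roi[1]:roi[3],roi[0]:roi[2]]=1;m=m&q
    n,lab,st,ce=cv2.connectedComponentsWithStats(m.astype(np.uint8))
    mm=m.astype(np.uint8)
    big=cv2.resize(mm*255,None,fx=UP,fy=UP,interpolation=cv2.INTER_LINEAR)>127
    w=np.ones_like(big) if ignore is None else cv2.resize((~ignore).astype(np.uint8),None,fx=UP,fy=UP,interpolation=0)>0
    f=lambda p:float(((render(c,T,k,p,z0)>0)^big)[w].sum())/UP**2
    best=None
    inits=[init] if init is not None else []
    if init is None:
        v,u=np.nonzero(mm);P=cloud(c,T)[v,u];cen=np.median(P[:,:2],0)
        for a in np.arange(0,6.28,.393):
            off=xf(POLY[k].mean(0)[None],0,0,a,0)[0,:2];inits.append((*(cen-off),a))
        inits=sorted(inits,key=f)[:5]
    for i in inits:
        for rep in range(2):
            s=np.array([[0,0,0],[12,0,0],[0,12,0],[0,0,.3]]) if rep==0 and init is None else np.array([[0,0,0],[4,0,0],[0,4,0],[-2,-2,.06]])
            r=minimize(f,i,method='Nelder-Mead',options=dict(initial_simplex=np.array(i)+s,xatol=.05,fatol=.3,maxiter=150));i=r.x
        if best is None or r.fun<best.fun: best=r
    return best.x,best.fun,mm.sum()
def rendtray(c,T,p,z=8):
    M=np.zeros((480*UP,640*UP),np.uint8);x,y,t=p[:3];ins=p[3]
    cc,ss=np.cos(t),np.sin(t)
    for n,k in enumerate('LTSV'):
        po=POLY[k]; q=po.copy(); m=len(po)
        ar=0.5*sum(po[i][0]*po[(i+1)%m][1]-po[(i+1)%m][0]*po[i][1] for i in range(m))
        sg=1 if ar>0 else -1
        for i in range(m):
            a=po[i]-po[i-1];b=po[(i+1)%m]-po[i];a=a/np.hypot(*a);b=b/np.hypot(*b)
            q[i]=po[i]+ins*sg*(np.array([-a[1],a[0]])+np.array([-b[1],b[0]]))
        fill(M,proj(c,xf(q+SLOT[k],x,y,t,z),T),n+1)
    return M
def fittray(c,T,init,rim=False,ks='LTSV'):
    L=np.zeros((480,640),np.uint8)
    R_=np.zeros((480*UP,640*UP),np.uint8);fill(R_,proj(c,xf(rect(-74,74,-74,74),*init[:3],8),T),1);roi=R_>0
    big=np.zeros(roi.shape,np.uint8)
    for n,k in enumerate('LTSV'):
        big[cv2.resize(colmask(c["pixels"],k).astype(np.uint8)*255,None,fx=UP,fy=UP,interpolation=cv2.INTER_LINEAR)>127]=n+1
    dark=cv2.resize((c["pixels"].max(-1)<90).astype(np.uint8),None,fx=UP,fy=UP,interpolation=0)
    dark=dark*(big==0)
    roi&=cv2.dilate(dark,np.ones((5,5)))==0
    big[~roi]=0
    f=lambda p:float((rendtray(c,T,p)!=big)[roi].sum())/UP**2
    i=np.r_[init[:3],3.]
    for rep in range(2):
        s=np.array([[0,0,0,0],[5,0,0,0],[0,5,0,0],[-2,-2,.06,0],[2,-2,0,1.5]])
        r=minimize(f,i,method='Nelder-Mead',options=dict(initial_simplex=i+s,xatol=.03,fatol=.3,maxiter=250));i=r.x
    return r.x,r.fun
E
cat > fit0.py <<'E'
from h import *
c=dict(np.load("top0.npz"))
roi=dict(L=(405,240,470,305),T=(465,185,525,240),S=(490,262,542,325),V=(200,255,255,305))
im=c["pixels"].copy()
print('tray',*fittray(c,None,(578,10,0.03)))
for k in 'LTSV':
    x,f,n=fitblock(c,k,roi=roi[k]);print(k,x.round(3),round(np.degrees(x[2]),1),f,n)
    M=cv2.resize(render(c,None,k,x),(640,480),interpolation=cv2.INTER_AREA)
    cs,_=cv2.findContours((render(c,None,k,x)>0).astype(np.uint8),0,1)
    for q in cs: cv2.polylines(im,[(q/UP).astype(np.int32)],True,(255,255,255),1)
b=cv2.resize(im[170:330,200:545],None,fx=2.3,fy=2.3);cv2.imwrite("pics/fit0.png",b[:,:,::-1])
E
time python3 fit0.py
```

```text
tray [ 5.74798708e+02  2.14583690e+01 -3.09876754e-02  5.72012857e+00] 122.77777777777777
L [ 4.78564e+02 -2.12818e+02  4.50000e-01] 25.8 168.33333333333334 915
T [ 604.193 -338.756    0.825] 47.3 259.55555555555554 777
S [ 432.747 -385.239    3.209] 183.9 345.22222222222223 785
V [4.55569e+02 2.40767e+02 3.11000e-01] 17.8 350.6666666666667 347
real	0m29.585s
user	0m28.165s
sys	0m0.533s
```

View pics/fit0.png

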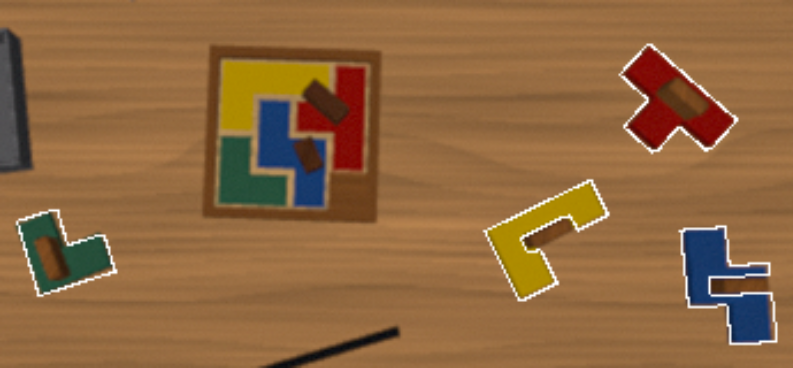

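```bash
python3 - <<'E'
from h import *
c=dict(np.load("top0.npz"));im=c["pixels"]
h=cv2.cvtColor(im,cv2.COLOR_RGB2HSV)
for n,pts in dict(V=[(214,272),(218,290),(240,282),(230,290)],S=[(507,280),(525,310),(505,296),(528,288)],T=[(480,200),(510,222),(482,228)],L=[(425,285),(453,258),(430,295)],wood=[(450,330),(250,330)],tg=[(303,245)],tb=[(322,228)]).items():
    print(n,[h[v,u].tolist() for u,v in pts])
o=[]
for k in 'LTSV': o.append(cv2.resize(colmask(im,k)[170:330,200:545].astype(np.uint8)*255,None,fx=1.15,fy=1.15))
cv2.imwrite("pics/m0.png",np.vstack([np.hstack(o[:2]),np.hstack(o[2:])]))
E
```

```text
V [[76, 140, 80], [76, 134, 80], [75, 142, 77], [71, 111, 76]]
S [[108, 195, 106], [109, 194, 104], [108, 205, 107], [108, 208, 109]]
T [[0, 236, 131], [0, 255, 125], [1, 249, 127]]
L [[25, 255, 171], [24, 255, 172], [24, 255, 174]]
wood [[15, 148, 138], [15, 147, 144]]
tg [[75, 132, 79]]
tb [[107, 210, 107]]
```

View pics/m0.png

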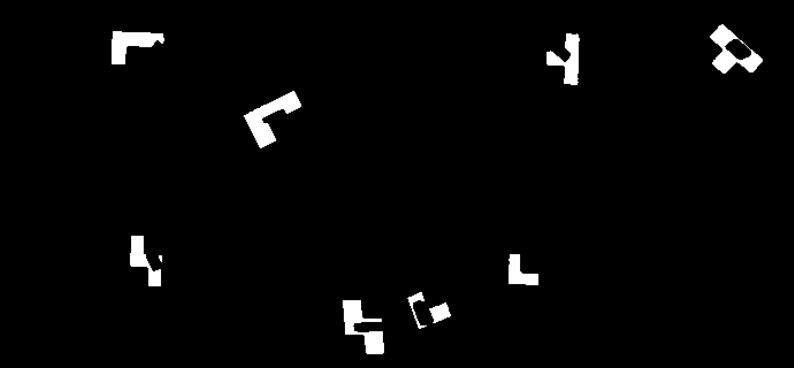

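```bash
sed -i "s/(S>190)&(V>50)/(S>165)\&(V>40)/; s/(S>150)&(V>40)/(S>90)\&(V>30)/; s/abs(H-110)<10/abs(H-108)<14/; s/abs(H-78)<15)&(S>120)/abs(H-74)<22)\&(S>60)/; s/cv2.GaussianBlur(im,(3,3),0)/im/" h.py
cat >> fit0.py <<'E'
    m=colmask(c["pixels"],k);r=cv2.resize((render(c,None,k,x)>0).astype(np.float32),(640,480),interpolation=cv2.INTER_AREA)>.5
    a=np.zeros((480,640,3),np.uint8);a[...,0]=m*255;a[...,2]=r*255
    q=roi[k];cv2.imwrite(f"pics/x{k}.png",cv2.resize(a[q[1]-5:q[3]+5,q[0]-5:q[2]+5],(380,380),interpolation=0))
cv2.imwrite("pics/x.png",np.vstack([np.hstack([cv2.imread(f"pics/x{k}.png") for k in g]) for g in ('LT','SV')])[:,:])
E
sed -i 's/^b=cv2/if 1:\n  b=cv2/; s/^    m=/m=/' fit0.py
python3 - <<'E'
s=open('fit0.py').read().split('if 1:')
a,b=s
t=b.split('m=colmask',1)
out=a+"    m=colmask"+t[1].split("\ncv2.imwrite(\"pics/x.png")[0].replace("\n   ","\n    ").replace("     ","    ")+"\ncv2.imwrite(\"pics/x.png"+t[1].split("\ncv2.imwrite(\"pics/x.png")[1]
open('fit0.py','w').write(out)
E
cat fit0.py; python3 fit0.py
```

```text
from h import *
c=dict(np.load("top0.npz"))
roi=dict(L=(405,240,470,305),T=(465,185,525,240),S=(490,262,542,325),V=(200,255,255,305))
im=c["pixels"].copy()
print('tray',*fittray(c,None,(578,10,0.03)))
for k in 'LTSV':
    x,f,n=fitblock(c,k,roi=roi[k]);print(k,x.round(3),round(np.degrees(x[2]),1),f,n)
    M=cv2.resize(render(c,None,k,x),(640,480),interpolation=cv2.INTER_AREA)
    cs,_=cv2.findContours((render(c,None,k,x)>0).astype(np.uint8),0,1)
    for q in cs: cv2.polylines(im,[(q/UP).astype(np.int32)],True,(255,255,255),1)
    m=colmask(c["pixels"],k);r=cv2.resize((render(c,None,k,x)>0).astype(np.float32),(640,480),interpolation=cv2.INTER_AREA)>.5
    a=np.zeros((480,640,3),np.uint8);a[...,0]=m*255;a[...,2]=r*255
    q=roi[k];cv2.imwrite(f"pics/x{k}.png",cv2.resize(a[q[1]-5:q[3]+5,q[0]-5:q[2]+5],(380,380),interpolation=0))
cv2.imwrite("pics/x.png",np.vstack([np.hstack([cv2.imread(f"pics/x{k}.png") for k in g]) for g in ('LT','SV')])[:,:])
tray [ 5.75350533e+02  2.19095219e+01 -3.36843640e-02  4.73480538e+00] 117.55555555555556
L [ 4.78919e+02 -2.13581e+02  4.46000e-01] 25.6 155.33333333333334 924
T [ 603.954 -339.269    0.821] 47.0 239.22222222222223 791
S [ 432.176 -386.067    3.173] 181.8 234.66666666666666 907
V [4.56255e+02 2.42007e+02 3.95000e-01] 22.6 202.77777777777777 521
```

View pics/x.png

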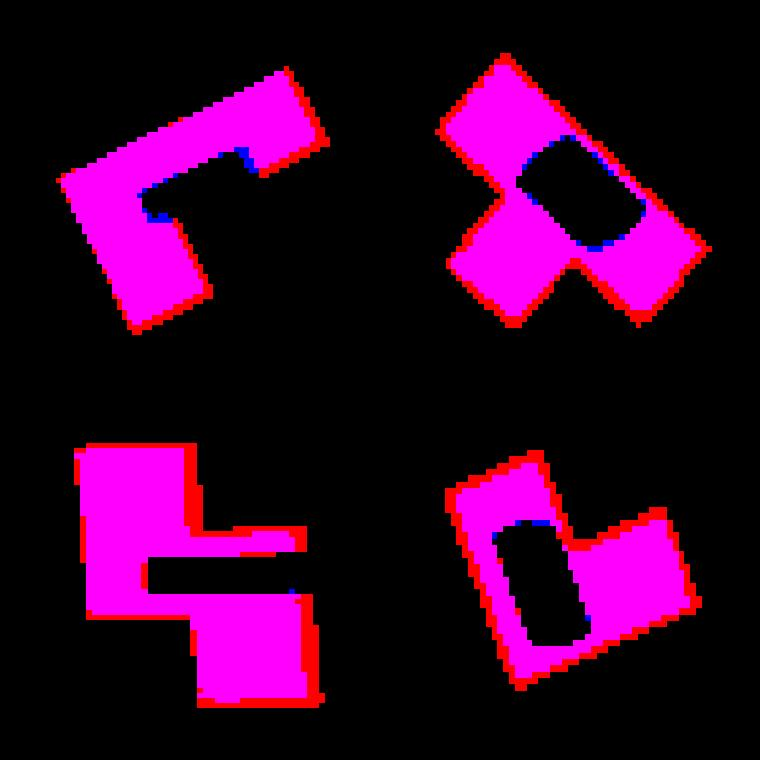

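```bash
cat >> h.py <<'E'
def inset(po,ins):
    q=po.copy();m=len(po);ar=0.5*sum(po[i][0]*po[(i+1)%m][1]-po[(i+1)%m][0]*po[i][1] for i in range(m));sg=1 if ar>0 else -1
    for i in range(m):
        a=po[i]-po[i-1];b=po[(i+1)%m]-po[i];a=a/np.hypot(*a);b=b/np.hypot(*b)
        q[i]=po[i]+ins*sg*(np.array([-a[1],a[0]])+np.array([-b[1],b[0]]))
    return q
def ray(c,uv,z,T=None):
    K=c["camera_matrix"];uv=np.atleast_2d(uv).astype(float)
    d=np.c_[(uv[:,0]-K[0,2])/K[0,0],-(uv[:,1]-K[1,2])/K[1,1],-np.ones(len(uv))]
    if T is None: Rm=R.from_rotvec(np.array(c["orientation"])).as_matrix();o=np.array(c["position"])
    else: Rm=T[:3,:3];o=T[:3,3]
    d=d@Rm.T;return o+d*((z-o[2])/d[:,2])[:,None]
E
sed -i 's/po=POLY\[k\]-0; /po=inset(POLY[k],1.)/' h.py
cat > fit1.py <<'E'
from h import *
c=dict(np.load("top0.npz"))
P=cloud(c);im=c["pixels"]
m=np.zeros((480,640),bool);m[192:262,296:362]=1
m&=(P[...,2]>28)&(im.max(-1)<95)
n,l,st,ce=cv2.connectedComponentsWithStats(m.astype(np.uint8))
for i in range(1,n):
    if st[i,4]<15: continue
    v,u=np.nonzero(l==i);q=ray(c,np.c_[u,v],36.)[:,:2].astype(np.float32);print(st[i],cv2.minAreaRect(q), np.median(P[v,u,2]))
# bin
m=np.zeros((480,640),bool);m[175:260,115:225]=1
m&=(P[...,2]>40)&(P[...,2]<60)
v,u=np.nonzero(m);q=P[v,u,:2].astype(np.float32);print("bin",cv2.minAreaRect(q),m.sum())
E
python3 fit1.py; python3 fit0.py
```

```text
[332 205  20  18 165] ((602.9848022460938, -9.44384765625), (42.51577377319336, 18.27467155456543), 50.89131164550781) 36.98619782180481
[328 230  13  15 121] ((553.2614135742188, 7.063958168029785), (29.87429428100586, 18.193235397338867), 26.34086036682129) 37.019544580020465
bin ((596.215087890625, 363.838134765625), (131.14845275878906, 171.60382080078125), 6.814751148223877) 756
tray [ 5.75350533e+02  2.19095219e+01 -3.36843640e-02  4.73480538e+00] 117.55555555555556
L [ 4.79112e+02 -2.12173e+02  4.39000e-01] 25.2 105.88888888888889 924
T [ 603.924 -338.9      0.817] 46.8 160.55555555555554 791
S [ 432.216 -384.975    6.321] 362.2 157.11111111111111 907
V [4.55498e+02 2.41894e+02 3.98000e-01] 22.8 138.0 521
```

```bash
cat >> h.py <<'E'
def yaw(s):
    M=Ttool(s)[:3,:3];return np.degrees(np.arctan2(M[1,0],M[0,0])),np.degrees(np.arccos(np.clip(-M[2,2],-1,1)))
def wrap(a): return (a+180)%360-180
def plan(x,y,z,yw=None,g=8.5,step=4.8,cap=8.4,s=None,n=None,exact=True):
    s=s or monitor.state();p=np.array(s["ee_pos"]);a,_=yaw(s)
    d=np.array([x,y,z])-p;da=0 if yw is None else wrap(yw-a)
    n=n or max(1,int(np.ceil(max(np.linalg.norm(d)/10/step,abs(da)/cap))))
    out=[]
    for i in range(n):
        t=np.radians(a+da*i/n);w=d/n/10
        # tool x=(cos,sin,0), y = (sin,-cos,0), z down
        out.append([g,round(float(w[0]*np.cos(t)+w[1]*np.sin(t)),2),round(float(w[0]*np.sin(t)-w[1]*np.cos(t)),2),round(float(-w[2]),2),round(float(-da/n),1)])
    print("at",p.round(1),"yaw",round(a,1),"tgt d",d.round(1),"da",round(da,1),"n",n)
    print(str(out).replace(" ",""))
E
python3 - <<'E'
from h import *
s=monitor.state();print(yaw(s),Ttool(s)[:3,:3].round(3))
plan(553,7,160,26.3,4)
E
```

```text
(np.float64(165.16765943317836), np.float64(0.07877992002944334)) [[-0.967  0.256 -0.   ]
 [ 0.256  0.967 -0.001]
 [-0.    -0.001 -1.   ]]
at [166.3 627.9 207.6] yaw 165.2 tgt d [ 386.7 -620.9  -47.6] da -138.9 n 17
[[4,-3.13,-2.95,0.28,8.2],[4,-3.52,-2.47,0.28,8.2],[4,-3.84,-1.95,0.28,8.2],[4,-4.07,-1.38,0.28,8.2],[4,-4.23,-0.79,0.28,8.2],[4,-4.3,-0.18,0.28,8.2],[4,-4.28,0.43,0.28,8.2],[4,-4.18,1.04,0.28,8.2],[4,-3.99,1.62,0.28,8.2],[4,-3.72,2.17,0.28,8.2],[4,-3.37,2.67,0.28,8.2],[4,-2.96,3.13,0.28,8.2],[4,-2.48,3.51,0.28,8.2],[4,-1.96,3.83,0.28,8.2],[4,-1.39,4.07,0.28,8.2],[4,-0.8,4.23,0.28,8.2],[4,-0.19,4.3,0.28,8.2]]
```

```bash
python3 -m handwheel '[[4,-3.1,-3.0,0.3,8.2],[4,-3.5,-2.5,0.3,8.2],[4,-3.8,-2.0,0.3,8.2],[4,-4.1,-1.4,0.3,8.2],[4,-4.2,-0.8,0.3,8.2]]'; python3 -c "
from h import *
plan(553,7,160,26.3,4)"
```

```text
clock: 0.65
ee_pos: [274.5, 442.2, 189.7]
tool_rot: [-1.49, -2.762, 0.003]
wrist_force: [0.7, 0.6, 0.3]
width: 40.3
at [274.5 442.2 189.7] yaw 123.3 tgt d [ 278.5 -435.2  -29.7] da -97.0 n 12
[[4,-4.31,-0.05,0.25,8.1],[4,-4.27,0.55,0.25,8.1],[4,-4.15,1.15,0.25,8.1],[4,-3.95,1.72,0.25,8.1],[4,-3.67,2.26,0.25,8.1],[4,-3.31,2.75,0.25,8.1],[4,-2.89,3.19,0.25,8.1],[4,-2.41,3.57,0.25,8.1],[4,-1.89,3.87,0.25,8.1],[4,-1.33,4.1,0.25,8.1],[4,-0.74,4.24,0.25,8.1],[4,-0.13,4.3,0.25,8.1]]
```

```bash
python3 -m handwheel '[[4,-4.3,0,0.3,8.1],[4,-4.3,0.6,0.3,8.1],[4,-4.2,1.2,0.2,8.1],[4,-4,1.7,0.2,8.1],[4,-3.7,2.3,0.2,8.1]]' >/dev/null; python3 -m handwheel '[[4,-3.3,2.8,0.2,8.1],[4,-2.9,3.2,0.2,8.1],[4,-2.4,3.6,0.2,8.1],[4,-1.9,3.9,0.2,8.1],[4,-1.3,4.1,0.2,8.1]]'; python3 -c "
from h import *
plan(553,7,160,26.3,4)"
```

```text
clock: 1.65
ee_pos: [505.1, 55.9, 166.1]
tool_rot: [-2.958, -1.047, 0.003]
wrist_force: [-0.3, 0.8, 0.2]
width: 40.2
at [505.1  55.9 166.1] yaw 39.0 tgt d [ 47.9 -48.9  -6.1] da -12.7 n 2
[[4,0.32,3.41,0.3,6.3],[4,0.7,3.35,0.3,6.3]]
```

```bash
python3 -m handwheel '[[4,0.3,3.4,0.3,6.3],[4,0.7,3.4,0.3,6.3],[4,0,0,0,0]]'; cat > wr.py <<'E'
import sys
from h import *
n=sys.argv[1]
s=monitor.state();c=capture("wrist");np.savez(n+".npz",pos=s["ee_pos"],rot=s["tool_rot"],**c)
cv2.imwrite(f"pics/{n}.png",c["pixels"][:,:,::-1])
print(s["ee_pos"].round(1),yaw(s),s["width"])
E
cat >> h.py <<'E'
def loadw(n):
    c=dict(np.load(n+".npz"));T=Ttool(dict(ee_pos=c["pos"],tool_rot=c["rot"]))@c["T_tool_cam"];return c,T
E
python3 wr.py w1
```

```text
clock: 1.95
ee_pos: [556.1, -2.8, 159.7]
tool_rot: [-3.066, -0.685, 0.002]
wrist_force: [0.1, 0.4, -0.3]
width: 40.0
[556.1  -2.8 159.7] (np.float64(25.18072173050398), np.float64(0.0559017097652851)) 40.03830437121063
```

View pics/w1.png

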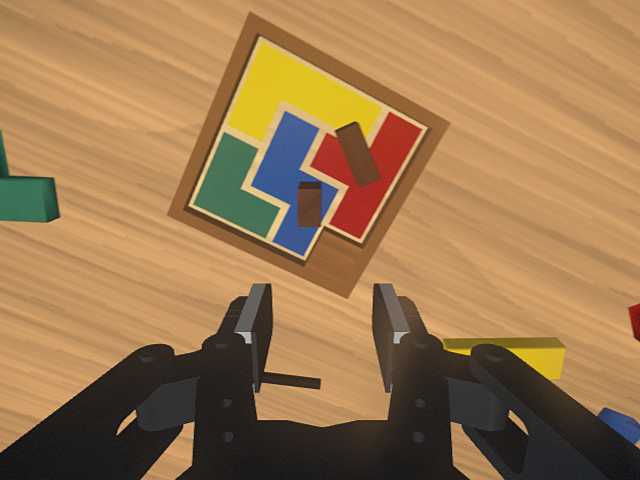

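```bash
cat >> h.py <<'E'
def offcuts(c,T,zt=38.,roi=None):
    P=cloud(c,T);im=c["pixels"];h=cv2.cvtColor(im,cv2.COLOR_RGB2HSV).astype(int)
    m=(P[...,2]>31)&(P[...,2]<46)&(h[...,0]<16)&(im.max(-1)<115)
    if roi is not None:
        q=np.zeros_like(m);q[roi[1]:roi[3],roi[0]:roi[2]]=1;m&=q
    n,l,st,ce=cv2.connectedComponentsWithStats(m.astype(np.uint8));res=[]
    for i in range(1,n):
        if st[i,4]<100: continue
        v,u=np.nonzero(l==i);q=ray(c,np.c_[u,v],zt,T)[:,:2].astype(np.float32);(ce_,wh,a)=cv2.minAreaRect(q)
        print(ce_,wh,a if wh[0]>wh[1] else a+90,st[i,:4],round(float(np.median(P[v,u,2])),1))
E
python3 - <<'E'
from h import *
c,T=loadw("w1")
offcuts(c,T)
print(fittray(c,T,(575.4,21.9,-.0337)))
P=cloud(c,T)
for u,v in [(250,90),(100,100),(300,12),(330,265),(205,170),(235,30)]: print(P[v,u].round(1))
E
```

```text
(604.7015991210938, -8.672706604003906) (43.887691497802734, 16.4853572845459) 49.119998931884766 [337 123  43  65] 37.9
(555.0762939453125, 7.621099472045898) (30.999258041381836, 16.034507751464844) 25.133689880371094 [299 186  22  41] 37.9
(array([ 5.75202609e+02,  2.26692215e+01, -3.08500018e-02,  3.70077434e+00]), np.float64(4307.666666666667))
[611.4  84.2   8.6]
[5.540e+02 1.894e+02 4.000e-01]
[677.6  73.   -1.9]
[512.1 -30.5  20.1]
[539.1  94.2   7.6]
[6.456e+02 1.117e+02 2.000e-01]
```

```bash
python3 -c "
from h import *
plan(555,7.5,60,25.1,4,n=3)"
```

```text
at [554.6  -0.7 159.4] yaw 25.4 tgt d [  0.4   8.2 -99.4] da -0.3 n 3
[[4,0.13,-0.24,3.31,0.1],[4,0.13,-0.24,3.31,0.1],[4,0.13,-0.24,3.31,0.1]]
```

```bash
python3 -m handwheel '[[4,0.1,-0.2,3.3,0],[4,0.1,-0.2,3.3,0],[4,0.1,-0.2,3.3,0],[4,0,0,0,0]]';  python3 -c "
from h import *
plan(555,7.5,14,25.1,4,n=2)"
```

```text
clock: 2.4
ee_pos: [553.3, 11.3, 58.2]
tool_rot: [-3.056, -0.702, 0.002]
wrist_force: [-0.1, -0.9, 0.6]
width: 40.2
at [553.3  11.3  58.2] yaw 25.9 tgt d [  1.7  -3.8 -44.2] da -0.8 n 2
[[4,-0.01,0.21,2.21,0.4],[4,-0.01,0.21,2.21,0.4]]
```

```bash
python3 -m handwheel '[[4,0,0.3,2.2,0.4],[4,0,0.1,2.2,0.4],[1,0,0,0,0],[1,0,0,0,0],[1,0,0,0,0]]'
```

```text
clock: 2.9
ee_pos: [557.0, 12.0, 19.4]
tool_rot: [-3.056, -0.691, -0.006]
wrist_force: [0.2, -0.2, -0.2]
width: 10.3
```

```bash
python3 wr.py w2
```

```text
[557.   12.   19.4] (np.float64(25.490707844601857), np.float64(0.5517605791651881)) 10.278169251180175
```

View pics/w2.png

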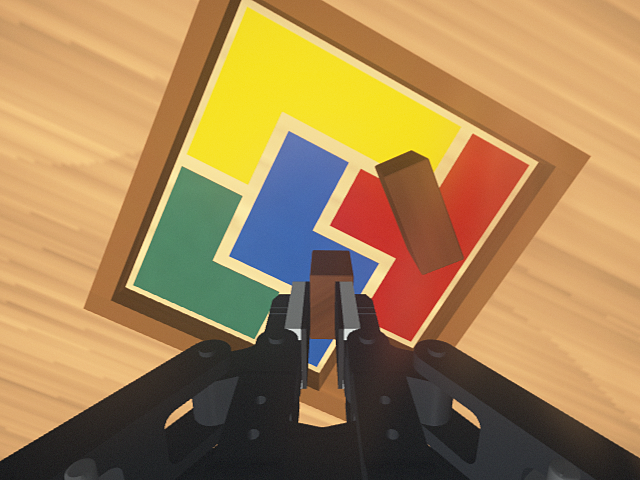

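```bash
python3 -m handwheel '[[0,0,0,0,0],[0,0,0,0,0],[0,0,0,-1.5,0],[0,0,0,-3,0],[0,0,0,-3,0]]'; python3 wr.py w3
```

```text
clock: 3.45
ee_pos: [555.6, 11.2, 97.9]
tool_rot: [-3.055, -0.691, -0.002]
wrist_force: [0.6, 0.0, 1.0]
width: 0.1
[555.6  11.2  97.9] (np.float64(25.48400174284706), np.float64(0.5219779854755578)) 0.13607580778883674
```

View pics/w3.png

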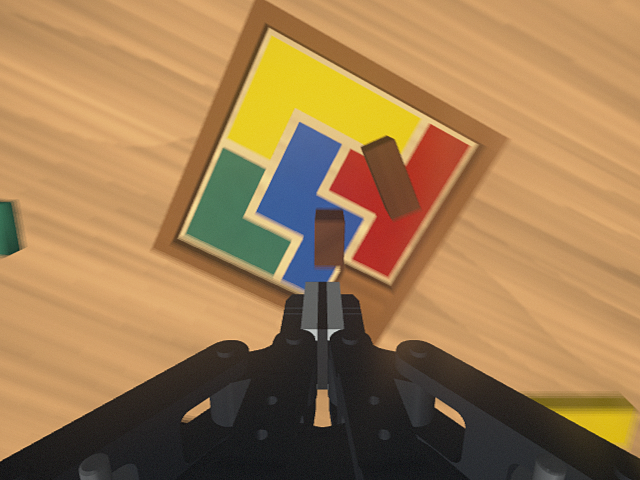

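```bash
python3 - <<'E'
from h import *
for n in ("w1","w2","w3"):
    c,T=loadw(n);Tt=Ttool(dict(ee_pos=c["pos"],tool_rot=c["rot"]))
    offcuts(c,T)
    print(n,"tcp px",proj(c,c["pos"],T), "19 back",proj(c,c["pos"]-19*Tt[:3,2],T))
    print(proj(c,[[555,7.5,38],[555,7.5,8]],T))
    Pt=cloud(c,c["T_tool_cam"])
    for uv in [(322,285),(322,300),(322,320),(310,290),(335,290)]: print(uv,Pt[uv[1],uv[0]].round(1))
E
```

```text
(604.7015991210938, -8.672706604003906) (43.887691497802734, 16.4853572845459) 49.119998931884766 [337 123  43  65] 37.9
(555.0762939453125, 7.621099472045898) (30.999258041381836, 16.034507751464844) 25.133689880371094 [299 186  22  41] 37.9
w1 tcp px [[322.38299211 279.20878984]] 19 back [[322.38467391 298.64868176]]
[[309.43973484 206.47120588]
 [310.59318791 197.48599587]]
(322, 285) [-69.5  -0.3 139. ]
(322, 300) [-94.3  -0.3 159.2]
(322, 320) [-115.4   -0.2  159.8]
(310, 290) [-85.2 -11.2 161.3]
(335, 290) [-73.   10.7 136.6]
(569.1481323242188, 13.30794620513916) (5.149567604064941, 17.34902000427246) 106.92041778564453 [310 267  43  15] 35.2
(552.6892700195312, 8.681130409240723) (29.06566047668457, 13.785318374633789) 14.797591209411621 [310 281  39  58] 38.0
w2 tcp px [[322.3798751  279.21152599]] 19 back [[322.38103223 298.65207817]]
[[329.66346101 306.06073461]
 [329.04261289 276.50105141]]
(322, 285) [  5.9  -0.2 -18.4]
(322, 300) [ -0.9  -0.2 -18.5]
(322, 320) [-10.8  -0.2 -17.6]
(310, 290) [  6.2  -4.9 -23.5]
(335, 290) [  6.2   5.  -23.6]
(605.0946044921875, -8.897636413574219) (44.437965393066406, 18.008079528808594) 49.10298156738281 [364 138  51  81] 37.8
(555.5599975585938, 7.112194061279297) (31.97068977355957, 17.285573959350586) 25.225488662719727 [315 215  29  51] 37.8
w3 tcp px [[322.37881328 279.21063683]] 19 back [[322.37993714 298.65101227]]
[[328.28238524 240.93813872]
 [328.02441288 226.5051499 ]]
(322, 285) [ 11.9  -0.2 -30.9]
(322, 300) [ 11.4  -0.1 -41.8]
(322, 320) [ 10.9  -0.1 -54.3]
(310, 290) [ 11.5  -4.6 -34.3]
(335, 290) [ 11.1   4.7 -33.4]
```

```bash
python3 - <<'E'
from h import *
c,T=loadw("w3");Pt=cloud(c,c["T_tool_cam"])
for v in range(276,345,4): print(v,Pt[v,312].round(1),Pt[v,332].round(1),c["pixels"][v,312])
c,T=loadw("w1");Pt=cloud(c,c["T_tool_cam"])
for v in range(280,345,6): print(v,Pt[v,262].round(1),Pt[v,268].round(1))
E
```

```text
276 [-39.3  -7.3  90.5] [-38.9   6.8  89.7] [ 60  93 151]
280 [-41.7  -7.3  89.1] [-41.7   6.8  89.2] [ 57  92 156]
284 [ 11.4  -4.  -29.1] [ 11.7   3.6 -29.6] [102 103 102]
288 [ 11.   -3.9 -31.7] [ 11.3   3.6 -32.3] [ 99 101 100]
292 [ 11.2  -3.8 -35.4] [ 11.4   3.5 -35.8] [ 99 101  99]
296 [ 11.4  -3.7 -38.9] [ 11.1   3.4 -38.3] [99 97 97]
300 [ 11.3  -3.6 -41.6] [ 11.2   3.4 -41.5] [98 99 96]
304 [ 11.4  -3.6 -44.7] [ 11.3   3.3 -44.6] [ 99 101  97]
308 [ 11.2  -3.5 -47.1] [ 11.8   3.2 -48.3] [96 98 98]
312 [ 11.5  -3.4 -50.4] [ 12.    3.1 -51.2] [98 98 96]
316 [ 11.3  -3.4 -52.6] [ 11.6   3.1 -53.2] [96 99 99]
320 [ 11.5  -3.3 -55.4] [ 11.5   3.  -55.4] [98 98 97]
324 [ 11.9  -3.2 -58.4] [ 11.1   3.  -57.2] [96 96 95]
328 [ 11.6  -3.2 -60.2] [ 11.3   2.9 -59.7] [90 90 89]
332 [ 10.6  -3.2 -60.8] [ 10.6   2.9 -60.8] [201 205 202]
336 [ 11.9  -3.  -65.1] [ 12.4   2.8 -65.8] [37 31 30]
340 [ 12.9  -2.9 -68.7] [ 12.1   2.7 -67.4] [40 33 34]
344 [ 12.4  -2.9 -69.8] [ 12.2   2.7 -69.6] [41 40 37]
280 [-74.6 -54.5 159.9] [-74.5 -49.  159.7]
286 [ 11.1 -22.8 -30.2] [ 10.9 -20.6 -29.9]
292 [ 11.6 -21.9 -36.1] [ 11.3 -19.8 -35.5]
298 [ 11.6 -21.2 -40.9] [  9.  -19.9 -35.7]
304 [ 11.5 -20.6 -45. ] [  6.3 -20.  -35.4]
310 [ 11.5 -20.  -49.2] [  4.4 -20.  -36.3]
316 [ 10.3 -19.8 -51. ] [  2.1 -20.1 -36.6]
322 [  7.9 -20.  -50.6] [  0.5 -19.9 -38.2]
328 [  6.2 -19.9 -51.5] [ -1.4 -19.9 -39.1]
334 [  3.4 -20.2 -50.7] [ -3.3 -19.8 -40.1]
340 [  1.5 -20.1 -51.3] [ -6.1 -20.  -39.7]
```

```bash
python3 -m handwheel '[[4,0,0.2,0,0],[4,0,0.1,0,0],[4,0,0,0,0]]'; python3 -c "
from h import *
plan(555.3,7.4,10,25.2,4,n=2)"
```

```text
clock: 3.8
ee_pos: [561.4, 8.2, 105.7]
tool_rot: [-3.055, -0.69, -0.022]
wrist_force: [0.3, -0.2, -0.4]
width: 39.7
at [561.4   8.2 105.7] yaw 25.4 tgt d [ -6.1  -0.8 -95.7] da -0.2 n 2
[[4,-0.29,-0.1,4.79,0.1],[4,-0.29,-0.1,4.79,0.1]]
```

```bash
python3 -m handwheel '[[4,-0.5,0,3,0],[4,-0.1,-0.1,3,0],[4,0,0,2,0],[4,0,0,0,0],[4,0,0,0,0]]'; python3 -c "
from h import *
print(yaw(monitor.state()))
plan(555.3,7.4,-12,25.2,4,n=2)"
```

```text
clock: 4.3
ee_pos: [554.7, 6.9, 20.9]
tool_rot: [-3.055, -0.689, -0.015]
wrist_force: [0.0, 0.1, 0.4]
width: 39.9
(np.float64(25.396779911921683), np.float64(0.7665749105803948))
at [554.7   6.9  20.9] yaw 25.4 tgt d [  0.6   0.5 -32.9] da -0.2 n 2
[[4,0.04,-0.01,1.64,0.1],[4,0.04,-0.01,1.64,0.1]]
```

```bash
python3 -m handwheel '[[4,0,0,1,0],[4,0,0,1,0],[4,0,0,0.7,0],[4,0,0,0.4,0],[4,0,0,0,0]]'; python3 wr.py w4; python3 -c "
from h import *
c,T=loadw('w4');Pt=cloud(c,T)
for v in range(276,300,3): print(v,[Pt[v,u].round(0).tolist() for u in (255,262,268,278,322)])"
```

```text
clock: 4.8
ee_pos: [556.6, 7.4, -10.6]
tool_rot: [-3.055, -0.689, -0.02]
wrist_force: [-0.7, 0.0, 0.4]
width: 40.1
[556.6   7.4 -10.6] (np.float64(25.409015327023262), np.float64(0.8962804197529772)) 40.1286758211738
276 [[554.0, 36.0, 8.0], [555.0, 34.0, 8.0], [556.0, 31.0, 8.0], [558.0, 28.0, 9.0], [568.0, 13.0, 15.0]]
279 [[552.0, 36.0, 8.0], [554.0, 33.0, 9.0], [555.0, 31.0, 9.0], [557.0, 27.0, 9.0], [568.0, 13.0, 18.0]]
282 [[551.0, 35.0, 8.0], [553.0, 33.0, 9.0], [553.0, 30.0, 8.0], [555.0, 27.0, 8.0], [569.0, 13.0, 22.0]]
285 [[556.0, 35.0, 20.0], [557.0, 33.0, 20.0], [558.0, 30.0, 19.0], [554.0, 26.0, 8.0], [568.0, 13.0, 23.0]]
288 [[556.0, 35.0, 22.0], [557.0, 32.0, 22.0], [558.0, 30.0, 23.0], [553.0, 26.0, 9.0], [568.0, 13.0, 25.0]]
291 [[556.0, 34.0, 25.0], [557.0, 32.0, 25.0], [558.0, 30.0, 25.0], [551.0, 25.0, 8.0], [568.0, 13.0, 28.0]]
294 [[556.0, 34.0, 26.0], [557.0, 31.0, 27.0], [557.0, 29.0, 25.0], [551.0, 25.0, 9.0], [568.0, 13.0, 31.0]]
297 [[556.0, 33.0, 30.0], [557.0, 31.0, 29.0], [557.0, 29.0, 26.0], [549.0, 24.0, 8.0], [568.0, 13.0, 33.0]]
```

View pics/w4.png

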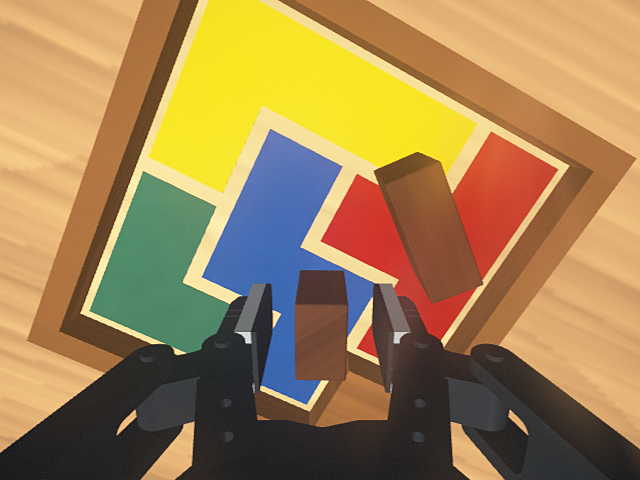

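```bash
python3 -m handwheel '[[1,0,0,0,0],[1,0,0,0,0],[1,0,0,0,0],[1,0,0,0,0]]'
```

```text
clock: 5.25
ee_pos: [557.6, 7.4, -9.3]
tool_rot: [-3.056, -0.689, -0.023]
wrist_force: [0.6, 0.4, -0.5]
width: 17.3
```

```bash
python3 -m handwheel '[[1,0,0,-2,0],[1,0,0,-4,0],[1,0,0,-4,0],[1,0,0,-2,0]]'; python3 -c "
from h import *
plan(600,345,110,25,1)"
```

```text
clock: 5.65
ee_pos: [553.3, 5.5, 111.2]
tool_rot: [-3.056, -0.688, -0.01]
wrist_force: [0.1, 0.4, 0.2]
width: 17.1
at [553.3   5.5 111.2] yaw 25.4 tgt d [ 46.7 339.5  -1.2] da -0.4 n 8
[[1,2.35,-3.58,0.02,0.0],[1,2.34,-3.59,0.02,0.0],[1,2.34,-3.59,0.02,0.0],[1,2.34,-3.59,0.02,0.0],[1,2.33,-3.59,0.02,0.0],[1,2.33,-3.59,0.02,0.0],[1,2.33,-3.59,0.02,0.0],[1,2.33,-3.6,0.02,0.0]]
```

```bash
python3 -m handwheel '[[1,2.3,-3.6,0,0],[1,2.3,-3.6,0,0],[1,2.3,-3.6,0,0],[1,2.3,-3.6,0,0],[1,2.3,-3.6,0,0]]'; python3 -m handwheel '[[1,2.3,-3.6,0,0],[1,2.3,-3.0,0,0],[1,0,0,0,0]]';python3 -c "
from h import *
plan(600,345,17,25,1)"
```

```text
clock: 6.15
ee_pos: [585.5, 215.6, 120.7]
tool_rot: [-3.062, -0.663, -0.027]
wrist_force: [0.6, -0.2, -0.3]
width: 17.1
clock: 6.45
ee_pos: [598.5, 307.4, 121.5]
tool_rot: [-3.055, -0.679, -0.028]
wrist_force: [0.1, -0.1, -1.4]
width: 17.1
at [598.5 307.4 121.5] yaw 25.1 tgt d [   1.5   37.6 -104.5] da -0.1 n 3
[[1,0.58,-1.12,3.48,0.0],[1,0.58,-1.12,3.48,0.0],[1,0.58,-1.12,3.48,0.0]]
```

```bash
python3 -m handwheel '[[1,0.6,-1.1,1.5,0],[1,0.6,-1.1,2.5,0],[1,0.4,-0.8,3,0],[1,0,0,3,0],[1,0,0,0,0]]'; python3 -c "
from h import *
plan(600,345,15,25,1)"
```

```text
clock: 6.95
ee_pos: [602.1, 344.2, 19.9]
tool_rot: [-3.054, -0.682, -0.031]
wrist_force: [-0.7, -0.4, -0.2]
width: 17.1
at [602.1 344.2  19.9] yaw 25.2 tgt d [-2.1  0.8 -4.9] da -0.2 n 1
[[1,-0.15,-0.16,0.49,0.2]]
```

```bash
python3 -m handwheel '[[1,0,0,0.5,0],[4,0,0,0,0],[4,0,0,0,0],[4,0,0,-3,0],[4,0,0,-4,0]]'; python3 wr.py w5; python3 -c "
from h import *
plan(604.5,-8.8,110,49.1,3.2)"
```

```text
clock: 7.45
ee_pos: [600.3, 339.9, 86.1]
tool_rot: [-3.058, -0.678, -0.025]
wrist_force: [-0.1, 0.0, -0.4]
width: 40.2
[600.3 339.9  86.1] (np.float64(24.994524230270518), np.float64(1.0659322945230811)) 40.20581413792723
at [604.5 341.5  94.3] yaw 25.0 tgt d [  -0.  -350.3   15.7] da 24.1 n 8
[[3.2,-1.85,3.97,-0.2,-3.0],[3.2,-2.06,3.87,-0.2,-3.0],[3.2,-2.26,3.75,-0.2,-3.0],[3.2,-2.45,3.63,-0.2,-3.0],[3.2,-2.64,3.5,-0.2,-3.0],[3.2,-2.82,3.35,-0.2,-3.0],[3.2,-2.99,3.2,-0.2,-3.0],[3.2,-3.15,3.04,-0.2,-3.0]]
```

View pics/w5.png

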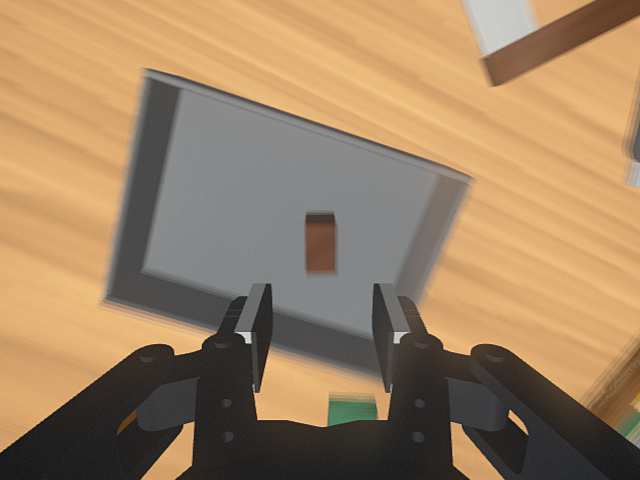

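```bash
python3 -m handwheel '[[3.2,-1.9,4,-0.2,-3],[3.2,-2.1,3.9,-0.2,-3],[3.2,-2.3,3.8,-0.2,-3],[3.2,-2.5,3.6,-0.2,-3],[3.2,-2.6,3.5,-0.2,-3]]' >/dev/null; python3 -m handwheel '[[3.2,-2.8,3.4,0,-3],[3.2,-2.5,2.7,0,-3],[3.2,-1.2,1.2,0,-3],[3.2,0,0,0,0]]'; python3 -c "
from h import *
print(yaw(monitor.state()))
plan(604.8,-8.8,30,49.1,3.2)"
```

```text
clock: 8.4
ee_pos: [616.6, 12.9, 114.8]
tool_rot: [-2.842, -1.324, -0.099]
wrist_force: [-0.3, -0.4, -1.2]
width: 31.9
(np.float64(49.99706600371533), np.float64(3.6278772489808366))
at [616.6  12.9 114.8] yaw 50.0 tgt d [-11.8 -21.7 -84.8] da -0.9 n 2
[[3.2,-1.21,0.25,4.24,0.4],[3.2,-1.21,0.26,4.24,0.4]]
```

```bash
cat >> h.py <<'E'
def tz():
    s=monitor.state();M=Ttool(s)[:3,:3];print("clk",round(s["clock"],2),"pos",np.round(s["ee_pos"],1),"yaw",round(yaw(s)[0],1),"zx,zy deg",np.degrees(M[:2,2]).round(2),"w",round(s["width"],1),"F",np.round(s["wrist_force"],1))
E
python3 -m handwheel '[[3.2,0,0,0,0],[3.2,0,0,0,0]]'>/dev/null; python3 -c "
from h import *
tz();plan(604.8,-8.8,30,49.1,3.2)
c=dict(np.load('w5.npz'));print(np.degrees(R.from_rotvec(c['rot']).as_matrix()[:2,2]))"
```

```text
clk 8.6 pos [617.5  14.2 116.5] yaw 49.9 zx,zy deg [3.32 1.89] w 31.9 F [0.7 0.4 0.5]
at [617.5  14.2 116.5] yaw 49.9 tgt d [-12.7 -23.  -86.5] da -0.8 n 2
[[3.2,-1.29,0.25,4.32,0.4],[3.2,-1.29,0.26,4.32,0.4]]
[0.78611869 0.71979024]
```

```bash
cat >> h.py <<'E'
def plan(x,y,z,yw=None,g=8.5,step=4.8,cap=8.4,s=None,n=None,tip=True):
    """x,y,z: desired fingertip (28 mm behind TCP along tool z) when tip else TCP"""
    s=s or monitor.state();T=Ttool(s);M=T[:3,:3];p=T[:3,3]-(28*M[:,2] if tip else 0);a,_=yaw(s)
    d=np.array([x,y,z])-p;da=0 if yw is None else wrap(yw-a)
    n=n or max(1,int(np.ceil(max(np.linalg.norm(d)/10/step,abs(da)/cap))));out=[]
    for i in range(n):
        Mi=M@R.from_euler('z',-da*i/n,degrees=True).as_matrix();w=Mi.T@d/n/10
        out.append([g]+[round(float(q),2) for q in w]+[round(float(-da/n),1)])
    tz();print("tip",p.round(1),"d",d.round(1),"da",round(da,1),"n",n);print(str(out).replace(" ",""))
E
python3 -c "
from h import *
plan(604.8,-8.8,60,49.1,3.2,n=3)"
```

```text
clk 8.6 pos [617.5  14.2 116.5] yaw 49.9 zx,zy deg [3.32 1.89] w 31.9 F [0.7 0.4 0.5]
tip [615.9  13.3 144.4] d [-11.1 -22.1 -84.4] da -0.8 n 3
[[3.2,-0.97,0.13,2.76,0.3],[3.2,-0.97,0.13,2.76,0.3],[3.2,-0.97,0.14,2.76,0.3]]
```

```bash
python3 -m handwheel '[[3.2,-1,0.1,2.6,0.3],[3.2,-1,0.1,2.6,0.3],[3.2,-1,0.1,2.6,0.3],[3.2,0,0,0,0],[3.2,0,0,0,0]]'>/dev/null; python3 -c "
from h import *
plan(604.8,-8.8,18,49.1,3.2,n=2)"
```

```text
clk 9.1 pos [607.9   3.3  36.8] yaw 49.6 zx,zy deg [3.59 2.19] w 31.7 F [0.5 0.3 0.1]
tip [606.2   2.3  64.7] d [ -1.4 -11.1 -46.7] da -0.5 n 2
[[3.2,-0.63,0.25,2.3,0.3],[3.2,-0.63,0.26,2.3,0.3]]
```

```bash
python3 -m handwheel '[[3.2,-0.6,0.3,0.5,0.3],[3.2,-0.3,0.2,0.5,0.2],[3.2,0,0,0.3,0],[3.2,0,0,0,0]]'>/dev/null; python3 -c "
from h import *
plan(604.8,-8.8,18,49.1,3.2,n=3)"
```

```text
clk 9.5 pos [609.8  -3.9  25.9] yaw 49.3 zx,zy deg [3.92 2.28] w 32.0 F [-0.5 -0.4  0.7]
tip [607.9  -5.   53.8] d [ -3.1  -3.8 -35.8] da -0.2 n 3
[[3.2,-0.25,-0.03,1.18,0.1],[3.2,-0.25,-0.03,1.18,0.1],[3.2,-0.25,-0.03,1.18,0.1]]
```

```bash
for i in 1; do python3 -m handwheel '[[3.2,-0.3,0,1.2,0]]'>/dev/null; python3 -c "from h import *;tz()"; python3 -m handwheel '[[3.2,-0.3,0,1.2,0]]'>/dev/null; python3 -c "from h import *;tz()";  python3 -m handwheel '[[3.2,0,0,0.8,0]]'>/dev/null; python3 -c "from h import *;tz()"; python3 -m handwheel '[[3.2,0,0,0,0]]'>/dev/null; python3 -c "
from h import *
plan(604.8,-8.8,18,49.1,3.2,n=3)"; done
```

```text
clk 9.6 pos [610.6  -5.4  15.1] yaw 49.4 zx,zy deg [4.15 2.3 ] w 32.1 F [ 1.2 -1.2  0.7]
clk 9.7 pos [609.5  -7.2   2.3] yaw 49.4 zx,zy deg [4.18 2.31] w 31.6 F [ 0.2 -0.5 -0.4]
clk 9.8 pos [609.4  -7.3  -7.1] yaw 49.3 zx,zy deg [4.11 2.3 ] w 32.4 F [-0.2 -0.   0.2]
clk 9.9 pos [608.2  -7.3  -9. ] yaw 49.3 zx,zy deg [3.95 2.3 ] w 32.0 F [-0.7  0.3 -0.1]
tip [606.2  -8.4  18.9] d [-1.4 -0.4 -0.9] da -0.2 n 3
[[3.2,-0.04,-0.03,0.03,0.1],[3.2,-0.04,-0.03,0.03,0.1],[3.2,-0.04,-0.03,0.03,0.1]]
```

```bash
python3 -m handwheel '[[1,0,0,0,0],[1,0,0,0,0],[1,0,0,0,0],[1,0,0,0,0]]'>/dev/null; python3 -c "from h import *;tz()"; python3 -m handwheel '[[1,0,0,-5,0]]'>/dev/null; python3 -c "from h import *;tz()";python3 -m handwheel '[[1,0,0,-3,0]]'>/dev/null; python3 -c "from h import *;tz()";python3 -m handwheel '[[1,0,0,-2,0]]'>/dev/null; python3 -c "from h import *;tz()";python3 -m handwheel '[[1,0,0,-1,0]]'>/dev/null; python3 -c "from h import *;plan(598,385,140,49.1,1,n=12)"
```

```text
clk 10.3 pos [608.5  -7.6  -9. ] yaw 49.3 zx,zy deg [3.96 2.29] w 17.2 F [ 0.  -0.4  0.1]
clk 10.4 pos [599.7  -9.   34.4] yaw 49.3 zx,zy deg [3.16 2.21] w 17.1 F [ 0.2  0.1 -0.1]
clk 10.5 pos [598.8 -10.9  66.1] yaw 49.3 zx,zy deg [3.25 2.16] w 16.9 F [0.  0.7 0.5]
clk 10.6 pos [597.7 -11.7  87.6] yaw 49.3 zx,zy deg [3.27 2.16] w 16.5 F [ 0.6 -0.5 -0.1]
clk 10.7 pos [598.1 -12.1  99.7] yaw 49.3 zx,zy deg [3.45 2.18] w 17.0 F [ 1.   0.4 -1.7]
tip [596.4 -13.2 127.6] d [  1.6 398.2  12.4] da -0.2 n 12
[[1,2.53,-2.16,0.02,0.0],[1,2.52,-2.16,0.02,0.0],[1,2.52,-2.16,0.02,0.0],[1,2.52,-2.16,0.02,0.0],[1,2.52,-2.16,0.02,0.0],[1,2.52,-2.16,0.02,0.0],[1,2.52,-2.16,0.02,0.0],[1,2.52,-2.16,0.02,0.0],[1,2.52,-2.16,0.02,0.0],[1,2.52,-2.16,0.02,0.0],[1,2.52,-2.16,0.02,0.0],[1,2.52,-2.16,0.02,0.0]]
```

```bash
python3 -m handwheel '[[1,2.8,-2.4,0,0]]'>/dev/null; python3 -c "from h import *;tz()"; python3 -m handwheel '[[1,2.8,-2.4,0,0],[1,2.8,-2.4,0,0],[1,2.8,-2.4,0,0],[1,2.8,-2.4,0,0]]'>/dev/null; python3 -c "from h import *;tz()";python3 -m handwheel '[[1,2.8,-2.4,0,0],[1,2.8,-2.4,0,0],[1,2.8,-2.4,0,0]]'>/dev/null; python3 -c "from h import *;tz()";python3 -m handwheel '[[1,1.8,-1.4,0,0],[1,0.6,-0.5,0,0]]'>/dev/null; python3 -c "from h import *;plan(598,385,45,49.1,1)"
```

```text
clk 10.8 pos [599.3  18.8 103.1] yaw 48.8 zx,zy deg [3.68 1.99] w 16.7 F [ 0.8 -0.2  0.3]
clk 11.2 pos [600.4 169.7 108.5] yaw 48.5 zx,zy deg [3.7  1.99] w 16.7 F [0.2 0.6 0.4]
clk 11.5 pos [600.5 285.  111.1] yaw 48.5 zx,zy deg [3.59 1.96] w 16.8 F [ 1.3 -0.3  0.4]
clk 11.7 pos [599.5 323.4 110.7] yaw 49.0 zx,zy deg [3.45 2.09] w 16.8 F [-0.3 -0.8 -0.6]
tip [597.9 322.3 138.6] d [  0.1  62.7 -93.6] da 0.1 n 3
[[1,1.37,-1.44,3.19,-0.0],[1,1.37,-1.44,3.19,-0.0],[1,1.37,-1.43,3.19,-0.0]]
```

```bash
python3 -m handwheel '[[1,1.4,-1.4,1,0],[1,1.4,-1.4,2,0],[1,0.8,-0.8,3,0],[1,0,0,3.5,0],[1,0,0,0,0]]'>/dev/null; python3 -c "from h import *;plan(598,385,40,49.1,1)"
```

```text
clk 12.2 pos [601.  379.7  11.7] yaw 48.8 zx,zy deg [3.37 2.06] w 16.9 F [-0.8 -1.5 -2.1]
tip [599.3 378.7  39.6] d [-1.3  6.3  0.4] da 0.3 n 1
[[1,0.39,-0.51,-0.02,-0.3]]
```

```bash
python3 -m handwheel '[[4,0,0,0,0],[4,0,0,0,0],[4,0,0,-5,0],[4,0,0,-3,0],[4,0,0,-1,0]]'>/dev/null; python3 wr.py w6; python3 -c "from h import *;plan(455.5,242,130,22.8,4)"
```

```text
[597.1 372.5 104.7] (np.float64(48.50865976027173), np.float64(3.8374516776395606)) 40.291193308899146
clk 12.75 pos [598.2 372.9 106.1] yaw 48.5 zx,zy deg [3.47 1.96] w 40.1 F [0.9 0.6 1.1]
tip [596.5 371.9 134. ] d [-141.  -129.9   -4. ] da -25.7 n 4
[[4,-4.76,-0.48,-0.22,6.4],[4,-4.79,0.05,-0.22,6.4],[4,-4.75,0.59,-0.22,6.4],[4,-4.66,1.12,-0.22,6.4]]
```

View pics/w6.png

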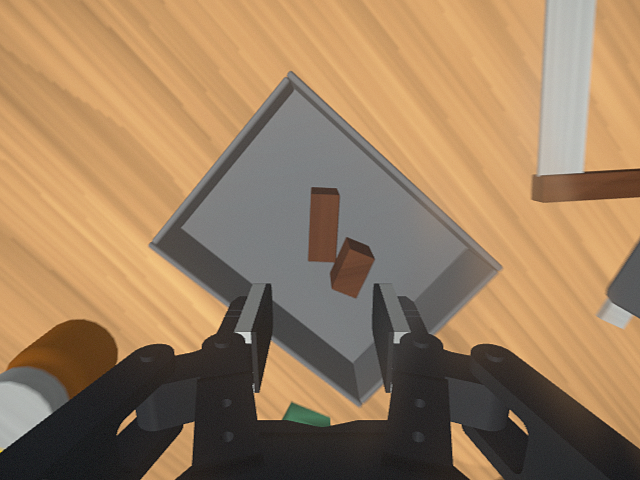

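```bash
python3 -m handwheel '[[4,-4.8,-0.5,0,6.4]]'>/dev/null; python3 -c "from h import *;tz()"; python3 -m handwheel '[[4,-4.8,0,0,6.4]]'>/dev/null; python3 -c "from h import *;tz()";  python3 -m handwheel '[[4,-4.8,0.6,0,6.4]]'>/dev/null; python3 -c "from h import *;tz()"; python3 -m handwheel '[[4,-2.7,0.8,0,4]]'>/dev/null; python3 -c "from h import *;tz()"; python3 -m handwheel '[[4,-1,0.4,0,2]]'>/dev/null; python3 -c "from h import *;tz()";python3 -m handwheel '[[4,0,0,0,0]]'>/dev/null; python3 -c "from h import *;plan(455.5,242,130,22.8,4)"
```

```text
clk 12.85 pos [566.1 344.3 104.5] yaw 42.2 zx,zy deg [3.87 2.22] w 40.4 F [-0.6  0.3 -0.1]
clk 12.95 pos [530.6 311.2 101.1] yaw 35.5 zx,zy deg [3.98 2.27] w 40.2 F [0.4 0.2 0.4]
clk 13.05 pos [494.2 277.7  97.1] yaw 28.8 zx,zy deg [4.04 2.31] w 40.0 F [ 0.   0.6 -0.4]
clk 13.15 pos [471.2 254.8  94.1] yaw 24.5 zx,zy deg [3.89 2.27] w 40.3 F [ 0.2 -0.2  0.3]
clk 13.25 pos [461.  244.6  92.7] yaw 22.2 zx,zy deg [3.75 2.24] w 40.0 F [ 0.8  0.4 -0.2]
clk 13.35 pos [459.5 243.2  92.5] yaw 22.1 zx,zy deg [3.66 2.23] w 39.6 F [ 0.8 -0.1  0.2]
tip [457.7 242.1 120.4] d [-2.2 -0.1  9.6] da 0.7 n 1
[[4,-0.13,-0.09,-0.97,-0.7]]
```

```bash
python3 -m handwheel '[[4,3.5,0,-3.5,0]]'>/dev/null; python3 -c "from h import *;tz()"; python3 -m handwheel '[[4,2,0,-2,0]]'>/dev/null; python3 -c "from h import *;tz()";  python3 -m handwheel '[[4,1,0,-1,0]]'>/dev/null; python3 -c "from h import *;tz()"; python3 -m handwheel '[[4,0,0,0,0]]'>/dev/null; python3 -c "from h import *;tz()"; python3 -m handwheel '[[4,-1,0,1,0],[4,-2,0,2,0],[4,-3.5,0,3.5,0]]'>/dev/null; python3 -c "from h import *;tz()";python3 -m handwheel '[[4,0,0,0,0]]'>/dev/null; python3 -c "from h import *;tz()";python3 -m handwheel '[[4,0,0,0,0]]'>/dev/null; python3 -c "from h import *;plan(455.5,242,130,22.8,4)"
```

```text
clk 13.45 pos [483.1 252.3 125.8] yaw 22.1 zx,zy deg [2.97 1.91] w 39.7 F [ 1.1  1.4 -0.4]
clk 13.55 pos [503.7 260.4 149.6] yaw 22.2 zx,zy deg [3.22 2.01] w 40.2 F [0.  0.4 0.3]
clk 13.65 pos [514.8 265.2 162. ] yaw 22.3 zx,zy deg [3.39 2.08] w 40.1 F [ 0.5 -0.1 -0.9]
clk 13.75 pos [517.8 266.7 163.8] yaw 22.3 zx,zy deg [3.66 2.2 ] w 39.9 F [-0.3  0.5 -1. ]
clk 14.05 pos [465.  246.1  93.6] yaw 22.4 zx,zy deg [4.22 2.42] w 39.8 F [-0.1  1.2 -1.3]
clk 14.15 pos [455.5 241.8  87.4] yaw 22.5 zx,zy deg [3.41 1.99] w 40.5 F [ 0.2  0.1 -0.4]
clk 14.25 pos [453.6 241.   86. ] yaw 22.5 zx,zy deg [3.27 1.89] w 39.9 F [-0.1  0.3  1. ]
tip [452.  240.  113.9] d [ 3.5  2.  16.1] da 0.3 n 1
[[4,0.5,-0.06,-1.58,-0.3]]
```

```bash
python3 -m handwheel '[[4,1.5,0,-1.5,0],[4,3,0,-3,0],[4,3,0,-3,0],[4,2,0,-2,0],[4,1,0,-1,0]]'>/dev/null; python3 -c "from h import *;tz()"; python3 -m handwheel '[[4,-1,0,1,0],[4,-2,0,2,0],[4,-3.5,0,3.5,0],[4,-3.5,0,3.5,0],[4,0,0,0,0]]'>/dev/null; python3 -c "from h import *;tz()";python3 -m handwheel '[[4,0,0,0,0]]'>/dev/null; python3 -c "from h import *;plan(455.5,242,130,22.8,4)"
```

```text
clk 14.75 pos [542.  276.8 196.3] yaw 22.6 zx,zy deg [2.66 1.47] w 39.9 F [ 0.   0.3 -0.3]
clk 15.25 pos [450.6 238.6  86.5] yaw 22.7 zx,zy deg [2.76 1.4 ] w 40.4 F [ 0.1  0.9 -0.5]
clk 15.35 pos [449.1 237.8  85.5] yaw 22.7 zx,zy deg [2.65 1.32] w 40.0 F [ 1.1  0.8 -0.3]
tip [447.8 237.2 113.5] d [ 7.7  4.8 16.5] da 0.1 n 1
[[4,0.98,-0.15,-1.6,-0.1]]
```

Each cycle removes ~0.7°. Three more.

```bash
for i in 1 2 3; do python3 -m handwheel '[[4,1.7,0,-1.5,0],[4,3,0,-3,0],[4,3.2,0,-3.2,0],[4,2,0,-2,0],[4,1,0,-1,0]]'>/dev/null; python3 -m handwheel '[[4,-1,0,1,0],[4,-2,0,2,0],[4,-3.5,0,3.5,0],[4,-3.5,0,3.5,0],[4,0,0,0,0]]'>/dev/null; python3 -c "from h import *;tz()"; done; python3 -m handwheel '[[4,0,0,0,0]]'>/dev/null; python3 -c "from h import *;plan(455.5,242,130,22.8,4)"
```

```text
clk 16.35 pos [456.9 239.5  94. ] yaw 22.8 zx,zy deg [2.79 1.15] w 40.1 F [-0.3  0.2  0. ]
clk 17.35 pos [454.7 236.8  96.6] yaw 22.9 zx,zy deg [2.2  0.62] w 40.1 F [ 0.   0.4 -0.9]
clk 18.35 pos [451.6 233.9  99. ] yaw 22.9 zx,zy deg [1.49 0.06] w 40.2 F [-0.2  0.3  0. ]
clk 18.45 pos [450.8 233.5  98.6] yaw 22.9 zx,zy deg [1.45 0.03] w 39.6 F [ 0.9 -0.5  1.7]
tip [450.1 233.5 126.6] d [5.4 8.5 3.4] da -0.1 n 1
[[4,0.83,-0.57,-0.33,0.1]]
```

```bash
for i in 1 2; do python3 -m handwheel '[[4,1.6,0.6,-1.5,0],[4,2.8,1.2,-3,0],[4,3,1.3,-3.2,0],[4,1.9,0.8,-2,0],[4,1,0.4,-1,0]]'>/dev/null; python3 -m handwheel '[[4,-1,-0.4,1,0],[4,-1.9,-0.8,2,0],[4,-3.2,-1.4,3.5,0],[4,-3.2,-1.4,3.5,0],[4,0,0,0,0]]'>/dev/null; python3 -c "from h import *;tz()"; done; python3 -m handwheel '[[4,0,0,0,0]]'>/dev/null; python3 -c "from h import *;plan(455.5,242,130,22.8,4)"
```

```text
clk 19.45 pos [465.3 234.5 110.2] yaw 23.0 zx,zy deg [ 1.94 -0.03] w 40.2 F [-0.6  0.2 -0.1]
clk 20.45 pos [466.5 233.8 114.5] yaw 23.3 zx,zy deg [ 1.52 -0.4 ] w 40.0 F [ 0.5 -0.1  0.6]
clk 20.55 pos [464.8 233.7 113.7] yaw 23.4 zx,zy deg [ 1.42 -0.45] w 40.5 F [ 0.6 -0.   0.8]
tip [464.1 233.9 141.7] d [ -8.6   8.1 -11.7] da -0.6 n 1
[[4,-0.49,-1.1,1.14,0.6]]
```

```bash
python3 wr.py w7; cat > fb.py <<'E'
import sys
from h import *
n,k,x,y,t=sys.argv[1:6]
c,T=loadw(n)
H=np.zeros((480,640),bool);H[278:]=1   # gripper region ignored
H=c["depth"]<170
H=cv2.dilate(H.astype(np.uint8),np.ones((9,9)))>0
ini=(float(x),float(y),np.radians(float(t)))
m=np.zeros((480*UP,640*UP),np.uint8);uv=proj(c,xf(POLY[k],*ini,10),T);lo=np.clip(uv.min(0)-45,0,639).astype(int);hi=np.clip(uv.max(0)+45,0,[639,479]).astype(int)
r,f,nn=fitblock(c,k,T,init=ini,roi=(lo[0],lo[1],hi[0],hi[1]),ignore=H)
print(k,r[:2].round(1),"yaw",np.degrees(r[2]).round(2),"xor",round(f),"of",nn)
im=c["pixels"].copy();cs,_=cv2.findContours((render(c,T,k,r)>0).astype(np.uint8),cv2.RETR_LIST,1)
for q in cs: cv2.polylines(im,[(q/UP).astype(np.int32)],True,(255,255,255),1)
cv2.imwrite(f"pics/{n}f.png",im[:,:,::-1])
E
python3 fb.py w7 V 455.5 242 22.8
```

```text
[464.8 233.7 113.7] (np.float64(23.374094543419833), np.float64(1.4946183454192137)) 40.49288051371122
V [454.6 241.1] yaw 22.52 xor 415 of 5951
```

View pics/w7f.png

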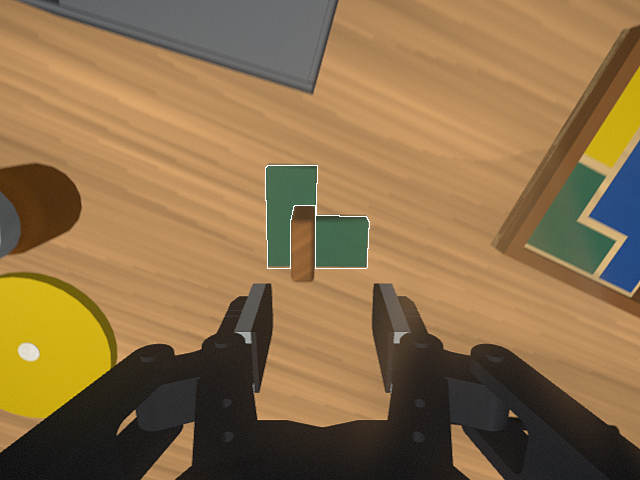

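```bash
python3 -c "from h import *;plan(454.6,241.1,80,22.5,3.6,n=3)"
```

```text
clk 20.6 pos [464.1 233.6 113.4] yaw 23.4 zx,zy deg [ 1.33 -0.48] w 40.1 F [-1.2 -0.6 -0.6]
tip [463.5 233.8 141.4] d [ -8.9   7.3 -61.4] da -0.9 n 3
[[3.6,-0.21,-0.37,2.04,0.3],[3.6,-0.21,-0.37,2.04,0.3],[3.6,-0.22,-0.37,2.04,0.3]]
```

```bash
python3 -m handwheel '[[3.6,-0.2,-0.4,1.2,0.3],[3.6,-0.2,-0.4,2,0.3],[3.6,-0.2,-0.4,2.4,0.3],[3.6,0,0,0,0],[3.6,0,0,0,0]]'>/dev/null; python3 -c "from h import *;plan(454.6,241.1,31,22.5,3.6,n=3)"
```

```text
clk 21.1 pos [459.3 244.1  56.6] yaw 22.4 zx,zy deg [ 1.73 -0.28] w 36.0 F [0.2 0.1 0.4]
tip [458.5 244.3  84.6] d [ -3.9  -3.2 -53.6] da 0.1 n 3
[[3.6,-0.21,0.02,1.78,-0.0],[3.6,-0.21,0.02,1.78,-0.0],[3.6,-0.21,0.02,1.78,-0.0]]
```

```bash
python3 -m handwheel '[[3.6,-0.3,0,1.2,0],[3.6,-0.3,0,1.5,0],[3.6,-0.2,0,1.5,0],[3.6,-0.1,0,0.7,0],[3.6,0,0,0,0]]'>/dev/null; python3 -c "from h import *;plan(454.6,241.1,31,22.5,3.6,n=1)"
```

```text
clk 21.6 pos [455.9 241.3   7.8] yaw 22.3 zx,zy deg [ 2.11 -0.05] w 36.1 F [0.2 0.1 1.2]
tip [454.9 241.3  35.8] d [-0.3 -0.2 -4.8] da 0.2 n 1
[[3.6,-0.05,0.0,0.48,-0.2]]
```

```bash
python3 -m handwheel '[[3.6,-0.1,0,0.5,0],[0.5,0,0,0,0],[0.5,0,0,0,0],[0.5,0,0,0,0],[0.5,0,0,0,0]]'>/dev/null; python3 -c "from h import *;tz()"; python3 wr.py w8
```

```text
clk 22.1 pos [456.5 241.7   4.3] yaw 22.3 zx,zy deg [2.25 0.09] w 13.3 F [ 0.   0.9 -2.3]
[456.5 241.7   4.3] (np.float64(22.27848514065334), np.float64(2.2486089388143387)) 13.26110106880799
```

View pics/w8.png

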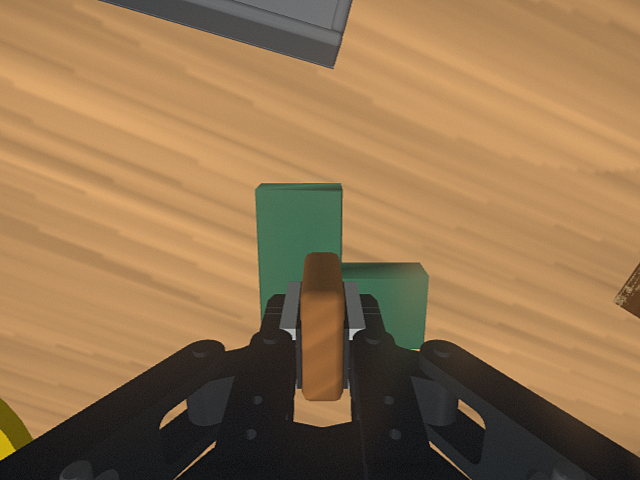

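```bash
python3 fb.py w8 V 454.9 241.3 22.4; python3 -m handwheel '[[0.5,0,0,-1,0],[0.5,0,0,-3,0],[0.5,0,0,-3,0],[0.5,0,0,-2,0],[0.5,0,0,-1,0]]'>/dev/null; python3 -c "from h import *;tz()"; python3 wr.py w9
```

```text
V [454.9 241.3] yaw 22.4 xor 23 of 11069
clk 22.65 pos [450.9 239.8 107.7] yaw 22.2 zx,zy deg [ 2.01 -0.11] w 13.3 F [ 0.4  0.2 -1.7]
[450.9 239.8 107.7] (np.float64(22.189651969364203), np.float64(2.0184097137301684)) 13.32817918471949
```

View pics/w9.png

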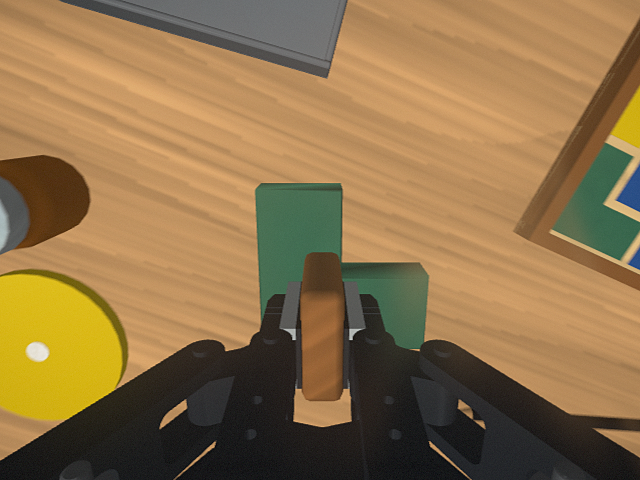

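View pics/w8f.png

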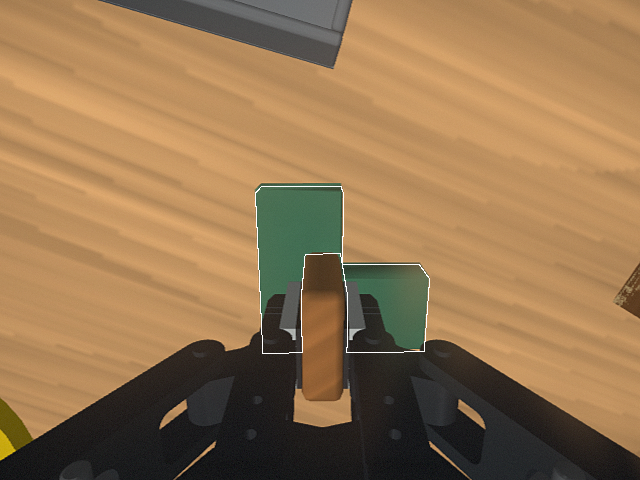

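```bash
sed -i 's/n=None,tip=True):/n=None,off=28):/; s/p=T\[:3,3\]-(28\*M\[:,2\] if tip else 0)/p=T[:3,3]-off*M[:,2]/' h.py; python3 -c "
from h import *
c=capture('top');np.savez('top1.npz',**c);cv2.imwrite('pics/top1.png',c['pixels'][:,:,::-1])
print(fittray(c,None,(575.4,22,-.033)))
tz();plan(530.6,68.9,144,-1.8,0.5,off=40,n=6)"
```

```text
(array([ 5.75224209e+02,  2.18292666e+01, -3.45568837e-02,  4.86330165e+00]), np.float64(144.77777777777777))
clk 22.75 pos [451.2 240.2 107.3] yaw 22.2 zx,zy deg [ 2.05 -0.07] w 13.2 F [-0.   0.3 -2.6]
clk 22.75 pos [451.2 240.2 107.3] yaw 22.2 zx,zy deg [ 2.05 -0.07] w 13.2 F [-0.   0.3 -2.6]
tip [449.7 240.3 147.3] d [  80.9 -171.4   -3.3] da -24.0 n 6
[[0.5,0.17,3.15,0.11,4.0],[0.5,0.39,3.13,0.11,4.0],[0.5,0.6,3.1,0.11,4.0],[0.5,0.82,3.05,0.11,4.0],[0.5,1.03,2.98,0.11,4.0],[0.5,1.24,2.91,0.11,4.0]]
```

View pics/top1.png

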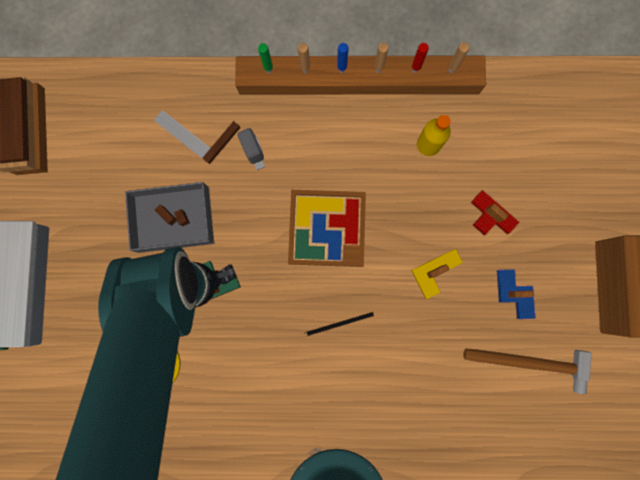

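```bash
python3 -m handwheel '[[0.5,0.1,1.5,0,2],[0.5,0.3,3,0,4],[0.5,0.5,3.1,0,4],[0.5,0.7,3.1,0,4],[0.5,0.9,3,0,4]]'>/dev/null; python3 -c "from h import *;plan(530.6,68.9,144,-1.8,0.5,off=40)"
```

```text
clk 23.25 pos [508.6 109.7 104.8] yaw 3.7 zx,zy deg [ 1.63 -0.25] w 13.4 F [ 1.5  0.5 -2.1]
tip [507.5 109.9 144.8] d [ 23.1 -41.   -0.8] da -5.5 n 1
[[0.5,2.04,4.24,0.16,5.5]]
```

```bash
python3 -m handwheel '[[0.5,1,2,0,2.5],[0.5,0.5,1.2,0,1.5],[0.5,0.2,0.5,0,0.5],[0.5,0,0,0,0],[0.5,0,0,0,0]]'>/dev/null; python3 -c "from h import *;plan(530.6,68.9,84,-1.8,0.5,off=40,n=4)"; python3 wr.py w10
```

```text
clk 23.75 pos [526.   62.6 101.7] yaw -1.9 zx,zy deg [ 1.28 -0.63] w 13.3 F [-0.7 -0.2 -1.8]
tip [525.1  63.  141.7] d [  5.5   5.9 -57.7] da 0.1 n 4
[[0.5,0.1,-0.17,1.44,-0.0],[0.5,0.1,-0.17,1.44,-0.0],[0.5,0.1,-0.17,1.44,-0.0],[0.5,0.1,-0.17,1.44,-0.0]]
[526.   62.6 101.7] (np.float64(-1.86207443359299), np.float64(1.4257674531437683)) 13.25247742487045
```

View pics/w10.png

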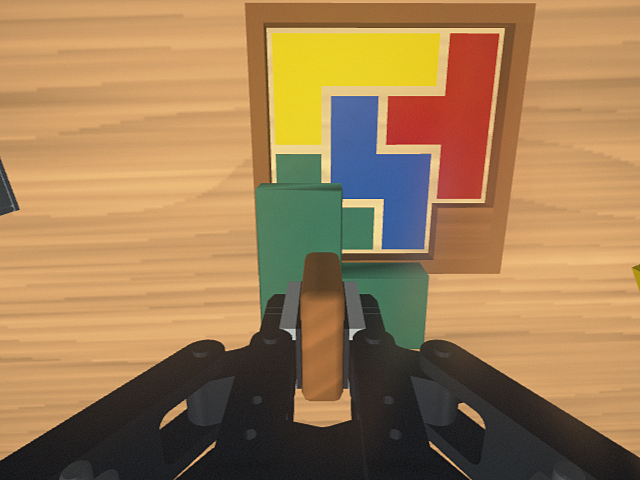

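```bash
cat >> h.py <<'E'
def fittrayw(n,ini=(575.2,22.4,-.033),ks='LTS',z=8):
    c,T=loadw(n);P=cloud(c,T)
    ign=cv2.dilate((P[...,2]>26).astype(np.uint8),np.ones((9,9)))
    R_=np.zeros((480*UP,640*UP),np.uint8);fill(R_,proj(c,xf(rect(-73,73,-73,73),*ini[:3],8),T),1)
    roi=(R_>0)&(cv2.resize(ign,None,fx=UP,fy=UP,interpolation=0)==0)
    big=np.zeros(roi.shape,np.uint8)
    for k in ks: big[cv2.resize(colmask(c["pixels"],k).astype(np.uint8)*255,None,fx=UP,fy=UP,interpolation=cv2.INTER_LINEAR)>127]='LTSV'.index(k)+1
    other=[i+1 for i,k in enumerate('LTSV') if k not in ks]
    def f(p):
        M=rendtray(c,T,p);M[np.isin(M,other)]=0;return float((M!=big)[roi].sum())/UP**2
    i=np.r_[ini[:3],3.7]
    for rep in range(3):
        s=np.array([[0,0,0,0],[4,0,0,0],[0,4,0,0],[-2,-2,.04,0],[2,-2,0,1.5]])
        r=minimize(f,i,method='Nelder-Mead',options=dict(initial_simplex=i+s,xatol=.03,fatol=.3,maxiter=250));i=r.x
    x=r.x;print("tray",x[:2].round(2),"deg",np.degrees(x[2]).round(2),"inset",round(x[3],2),"xor",round(r.fun),"area",int((big>0)[roi].sum()/UP**2))
    t=x[2];C,S_=np.cos(t),np.sin(t)
    for k in 'LTSV':
        a,b=SLOT[k];print(k,np.round([x[0]+C*a-S_*b,x[1]+S_*a+C*b],1),end=' ')
    print();return x
E
python3 -c "
from h import *
fittrayw('w10');fittrayw('w1',ks='LTSV')"
```

```text
tray [575.72  21.98] deg -1.77 inset 3.39 xor 5076 area 17736
L [621.5  47.6] T [592.3 -23.6] S [557.7  22.5] V [531.1  68.4] 
tray [575.16  22.73] deg -1.73 inset 3.76 xor 1655 area 14134
L [621.   48.4] T [591.8 -22.8] S [557.2  23.3] V [530.5  69.1]
```

```bash
python3 - <<'E'
from h import *
c,T=loadw('w10')
p=[575.7,22,-.031,3.4]
im=c["pixels"].copy();M=rendtray(c,T,p)
for i in range(1,5):
    cs,_=cv2.findContours((M==i).astype(np.uint8),0,1)
    for q in cs: cv2.polylines(im,[np.round(q/UP).astype(np.int32)],True,(255,0,255),1)
m=np.zeros((480,640,3),np.uint8)
for k,col in zip('LTSV',((255,255,0),(255,0,0),(0,0,255),(0,255,0))): m[colmask(c["pixels"],k)]=col
cv2.imwrite("pics/dbg.png",cv2.resize(np.hstack([im[:300,220:560],m[:300,220:560]]),None,fx=1.15,fy=1.15)[:,:,::-1])
E
```

```text
(no output)
```

View pics/dbg.png

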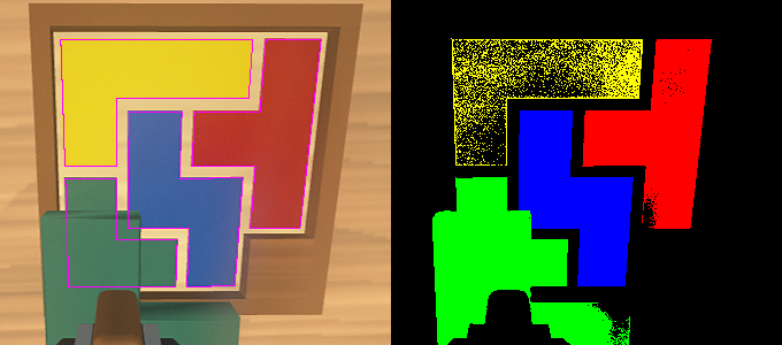

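```bash
sed -i 's/(S>215)&(V>50)/(S>(215 if im.max()<200 else 185))\&(V>50)/; s/(S>165)&(V>40)/(S>150)\&(V>40)/' h.py; python3 -m handwheel '[[0.5,0.1,-0.2,1,0],[0.5,0.1,-0.2,1.5,0],[0.5,0.1,-0.2,1.5,0],[0.5,0,0,1,0],[0.5,0,0,0,0]]'>/dev/null; python3 -c "
from h import *
fittrayw('w10')
plan(530.9,68.6,74,-1.77,0.5,off=40,n=2)"
```

```text
tray [575.61  22.1 ] deg -1.78 inset 3.3 xor 282 area 22648
L [621.4  47.7] T [592.2 -23.4] S [557.6  22.7] V [531.   68.5] 
clk 24.3 pos [528.8  73.3  46.1] yaw -1.4 zx,zy deg [ 1.13 -0.52] w 13.1 F [-0.4  0.1 -1.7]
tip [528.1  73.6  86.1] d [  2.8  -5.  -12.1] da -0.4 n 2
[[0.5,0.14,0.24,0.61,0.2],[0.5,0.14,0.24,0.61,0.2]]
```

```bash
python3 -m handwheel '[[0.5,0.2,0.4,0.4,0.3],[0.5,0.1,0.1,0.4,0.1],[0.5,0,0,0,0],[0.5,0,0,0,0]]'>/dev/null; python3 -c "
from h import *
plan(531,68.5,74,-1.77,0.5,off=40,n=2)"
```

```text
clk 24.7 pos [532.5  66.7  37.5] yaw -1.9 zx,zy deg [ 1.15 -0.57] w 13.2 F [-0.2 -0.6 -1.6]
tip [531.7  67.1  77.5] d [-0.7  1.4 -3.5] da 0.1 n 2
[[0.5,-0.04,-0.07,0.17,-0.1],[0.5,-0.04,-0.07,0.17,-0.1]]
```

```bash
python3 -m handwheel '[[0.5,-0.05,-0.12,0.3,0],[0.5,0,0,0,0]]'>/dev/null; python3 -c "
from h import *
plan(531,68.5,74,-1.77,0.5,off=40,n=2)"; python3 wr.py w11
```

```text
clk 24.9 pos [532.5  68.   34.8] yaw -1.9 zx,zy deg [ 1.21 -0.54] w 13.0 F [ 0.   0.6 -2.1]
tip [531.7  68.4  74.8] d [-0.7  0.1 -0.8] da 0.2 n 2
[[0.5,-0.04,-0.0,0.04,-0.1],[0.5,-0.04,-0.0,0.04,-0.1]]
[532.5  68.   34.8] (np.float64(-1.9240642448303742), np.float64(1.323909391720201)) 13.003454582943835
```

View pics/w11.png

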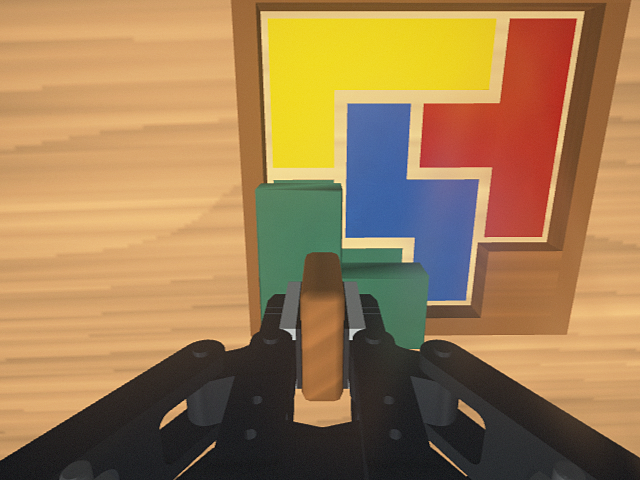

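```bash
python3 -m handwheel '[[0.5,-0.1,0,0.5,0],[0.5,-0.05,0,0.5,0],[0.5,0,0,0.3,0],[0.5,0,0,0,0]]'>/dev/null; python3 -c "
from h import *
plan(531,68.5,54,-1.77,0.5,off=40,n=2)"
```

```text
clk 25.35 pos [531.5  68.2  21.1] yaw -1.9 zx,zy deg [ 1.26 -0.52] w 13.6 F [ 0.1  0.5 -2.5]
tip [530.6  68.6  61.1] d [ 0.4 -0.1 -7.1] da 0.1 n 2
[[0.5,0.01,0.0,0.35,-0.1],[0.5,0.01,0.0,0.35,-0.1]]
```

```bash
python3 -m handwheel '[[0.5,0,0,0.5,0],[0.5,0,0,0.2,0],[0.5,0,0,0,0]]'>/dev/null; python3 -c "
from h import *
plan(531,68.5,52,-1.77,0.5,off=40,n=2)"
```

```text
clk 25.65 pos [531.6  68.1  13.3] yaw -1.9 zx,zy deg [ 1.25 -0.53] w 13.6 F [ 0.3  1.1 -1.7]
tip [530.8  68.5  53.3] d [ 0.2  0.  -1.3] da 0.1 n 2
[[0.5,0.01,-0.0,0.06,-0.1],[0.5,0.01,-0.0,0.06,-0.1]]
```

```bash
python3 -m handwheel '[[0.5,0,0,0.2,0],[0.5,0,0,0,0]]'>/dev/null; python3 -c "
from h import *
tz()";  python3 -m handwheel '[[2.8,0,0,0,0],[2.8,0,0,0,0],[2.8,0,0,-1.5,0],[2.8,0,0,-3,0],[2.8,0,0,-4,0]]'>/dev/null;python3 -c "
from h import *
tz()"; python3 wr.py w12
```

```text
clk 25.85 pos [531.8  67.9  12.2] yaw -1.9 zx,zy deg [ 1.24 -0.47] w 13.2 F [-0.   0.2 -2.1]
clk 26.35 pos [527.5  67.5  97.5] yaw -2.0 zx,zy deg [ 0.83 -0.66] w 28.0 F [ 0.6  0.2 -0. ]
[527.5  67.5  97.5] (np.float64(-1.9944106399057822), np.float64(1.0594270176070186)) 28.030752273733576
```

View pics/w12.png

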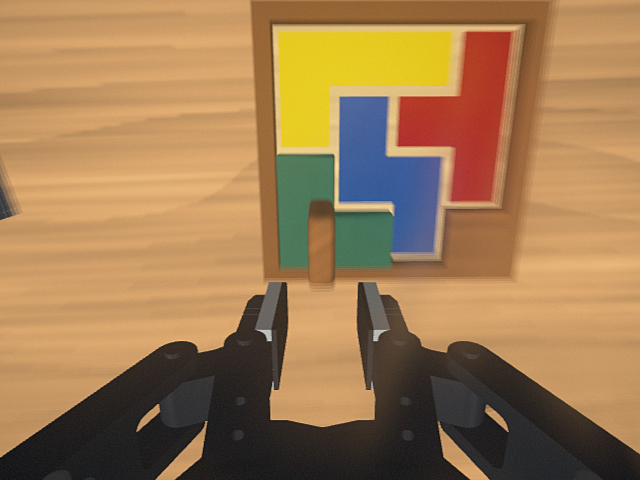

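```bash
python3 -c "
from h import *
c,T=loadw('w12');P=cloud(c,T)
print([P[v,u].round(1).tolist() for u,v in ((290,180),(295,250),(360,240),(380,225),(320,230))])
plan(479.1,-212.2,130,115.2,4,off=40)"
```

```text
[[562.4, 85.1, 29.5], [518.2, 84.4, 30.7], [522.9, 43.4, 29.5], [532.6, 31.1, 30.7], [542.5, 68.0, 69.5]]
clk 26.4 pos [531.7  67.5 103.6] yaw -2.1 zx,zy deg [ 1.36 -0.47] w 28.1 F [ 3.  -1.4  3.7]
tip [530.7  67.8 143.6] d [ -51.6 -280.   -13.6] da 117.3 n 14
[[4,-0.3,2.01,0.11,-8.4],[4,-0.59,1.95,0.11,-8.4],[4,-0.87,1.84,0.11,-8.4],[4,-1.12,1.69,0.11,-8.4],[4,-1.36,1.51,0.11,-8.4],[4,-1.57,1.3,0.11,-8.4],[4,-1.74,1.06,0.11,-8.4],[4,-1.87,0.79,0.11,-8.4],[4,-1.97,0.51,0.11,-8.4],[4,-2.02,0.22,0.11,-8.4],[4,-2.03,-0.08,0.11,-8.4],[4,-2.0,-0.37,0.11,-8.4],[4,-1.92,-0.66,0.11,-8.4],[4,-1.81,-0.93,0.11,-8.4]]
```

V's top reads 30 mm everywhere: fully home. On to L.

```bash
python3 -m handwheel '[[4,-0.3,2,0,-8.4],[4,-0.6,1.9,0,-8.4],[4,-0.9,1.8,0,-8.4],[4,-1.1,1.7,0,-8.4],[4,-1.4,1.5,0,-8.4]]'>/dev/null; python3 -c "from h import *;tz()";  python3 -m handwheel '[[4,-1.6,1.3,0.1,-8.4],[4,-1.7,1.1,0.1,-8.4],[4,-1.9,0.8,0.1,-8.4],[4,-2,0.5,0.1,-8.4],[4,-2,0.2,0.1,-8.4]]'>/dev/null;python3 -c "
from h import *
plan(479.1,-212.2,130,115.2,4,off=40)"
```

```text
clk 26.9 pos [517.  -30.9 112. ] yaw 41.1 zx,zy deg [ 2.05 -0.32] w 39.8 F [-0.6 -0.6 -0.5]
clk 27.4 pos [ 501.9 -137.7  112.6] yaw 84.0 zx,zy deg [ 2.43 -0.41] w 39.9 F [-0.8 -0.5 -1.1]
tip [ 500.2 -137.4  152.5] d [-21.1 -74.8 -22.5] da 31.2 n 4
[[4,-1.91,-0.35,0.55,-7.8],[4,-1.85,-0.61,0.55,-7.8],[4,-1.75,-0.86,0.55,-7.8],[4,-1.62,-1.09,0.55,-7.8]]
```

```bash
python3 -m handwheel '[[4,-1.9,-0.4,0.5,-8],[4,-1.8,-0.6,0.5,-8],[4,-1.7,-0.9,0.5,-7],[4,-1,-0.7,0.3,-4],[4,0,0,0,0]]'>/dev/null; python3 -m handwheel '[[4,0,0,0,0]]'>/dev/null;python3 wr.py w13; python3 -c "
from h import *
plan(479.1,-212.2,130,115.2,4,off=40)"; python3 fb.py w13 L 479.1 -212.2 25.2
```

```text
[ 481.6 -213.5   99.9] (np.float64(111.63868472495935), np.float64(2.91132140337802)) 40.00235545501143
clk 28.05 pos [ 481.7 -213.4   99.9] yaw 111.7 zx,zy deg [ 2.82 -0.75] w 39.8 F [0.  0.  0.6]
tip [ 479.7 -212.9  139.8] d [-0.6  0.7 -9.8] da 3.5 n 1
[[4,0.12,-0.07,0.98,-3.5]]
L [ 480.1 -211.7] yaw 25.79 xor 305 of 9371
```

View pics/w13f.png

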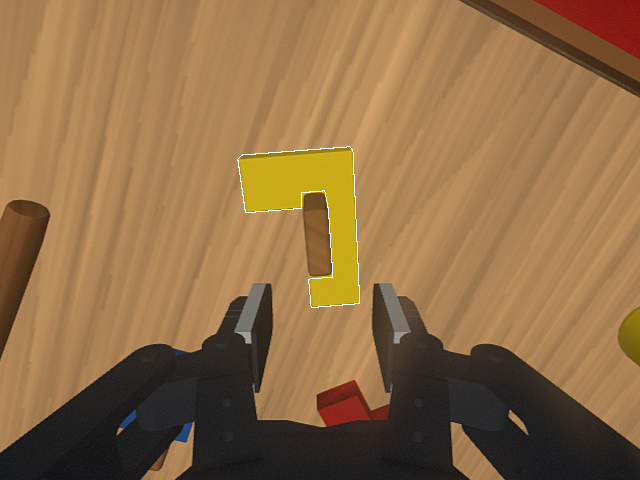

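```bash
for i in 1 2 3; do python3 -m handwheel '[[4,-1,1.2,-1.5,-0.5],[4,-1.9,2.3,-3,-0.5],[4,-2,2.4,-3.2,0],[4,-1.3,1.5,-2,0],[4,-0.6,0.8,-1,0]]'>/dev/null; python3 -m handwheel '[[4,0.6,-0.8,1,0],[4,1.3,-1.5,2,0],[4,2.2,-2.7,3.5,0],[4,2.2,-2.7,3.5,0],[4,0,0,0,0]]'>/dev/null; python3 -c "from h import *;tz()"; done
```

```text
clk 29.05 pos [ 487.5 -203.5  108.3] yaw 113.0 zx,zy deg [ 2.67 -0.63] w 39.8 F [ 0.3  1.1 -0.2]
clk 30.05 pos [ 486.8 -194.8  113.1] yaw 114.2 zx,zy deg [ 2.   -0.38] w 39.8 F [-0.4  0.1 -0.3]
clk 31.05 pos [ 486.1 -188.4  118.2] yaw 115.3 zx,zy deg [ 1.4  -0.21] w 39.8 F [ 0.7  0.6 -0.5]
```

```bash
for i in 1 2; do python3 -m handwheel '[[4,-1.2,1.2,-1.4,0],[4,-2.1,2.3,-2.8,0],[4,-2.2,2.4,-3.2,0],[4,-1.3,1.5,-2,0],[4,-0.6,0.8,-1,0]]'>/dev/null; python3 -m handwheel '[[4,0.5,-0.8,1,0],[4,1.1,-1.5,2,0],[4,1.9,-2.7,3.5,0],[4,1.9,-2.7,3.7,0],[4,0,0,0,0]]'>/dev/null; python3 -c "from h import *;tz()"; done;  python3 -m handwheel '[[4,0,0,0,0]]'>/dev/null; python3 -c "
from h import *
plan(480.1,-211.7,90,115.8,3.6,off=40,n=3)"
```

```text
clk 32.05 pos [ 482.6 -195.9  112.6] yaw 115.3 zx,zy deg [0.18 0.13] w 39.9 F [ 0.  -0.2  0.8]
clk 33.05 pos [ 478.4 -204.6  106.8] yaw 115.2 zx,zy deg [-1.1  0.5] w 40.2 F [-0.4 -0.3  0.2]
clk 33.15 pos [ 477.1 -204.1  106.3] yaw 115.2 zx,zy deg [-1.18  0.53] w 40.3 F [ 0.3 -0.2  0.8]
tip [ 477.9 -204.4  146.3] d [  2.2  -7.3 -56.3] da 0.6 n 3
[[3.6,-0.28,-0.01,1.87,-0.2],[3.6,-0.28,-0.01,1.87,-0.2],[3.6,-0.28,-0.01,1.87,-0.2]]
```

```bash
python3 -m handwheel '[[3.6,-0.3,0,2.8,-0.2],[3.6,-0.3,0,1.5,-0.2],[3.6,-0.2,0,0.9,-0.2],[3.6,0,0,0.3,0],[3.6,0,0,0,0]]'>/dev/null; python3 wr.py w14;python3 -c "
from h import *
plan(480.1,-211.7,47,115.8,3.6,off=40,n=3)"
```

```text
[ 482.9 -211.4   51.5] (np.float64(115.91290031045482), np.float64(1.0144779480332913)) 36.23441233888662
clk 33.7 pos [ 483.1 -211.5   51.8] yaw 115.9 zx,zy deg [-0.88  0.44] w 36.0 F [ 0.4  0.1 -0. ]
tip [ 483.8 -211.8   91.8] d [ -3.7   0.1 -44.8] da -0.1 n 3
[[3.6,0.04,-0.09,1.49,0.0],[3.6,0.04,-0.09,1.49,0.0],[3.6,0.04,-0.09,1.49,0.0]]
```

View pics/w14.png

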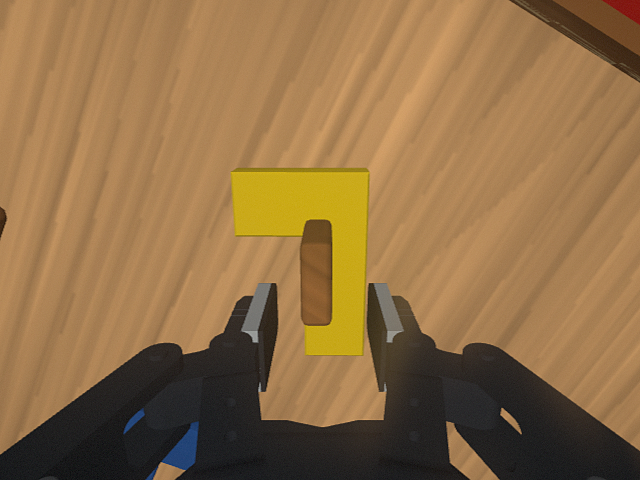

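```bash
python3 -m handwheel '[[3.6,0,-0.2,1.4,0],[3.6,0,-0.1,1.4,0],[3.6,0,0,0.8,0],[3.6,0,0,0.4,0],[3.6,0,0,0,0]]'>/dev/null; python3 -c "
from h import *
plan(480.1,-211.7,45,115.8,3.6,off=40,n=1)"
```

```text
clk 34.2 pos [ 480.4 -212.7    9.4] yaw 115.9 zx,zy deg [-0.77  0.42] w 36.1 F [0.  0.6 0.6]
tip [ 480.9 -213.    49.4] d [-0.8  1.3 -4.4] da -0.1 n 1
[[3.6,0.15,-0.02,0.44,0.1]]
```

```bash
python3 -m handwheel '[[3.6,0.15,0,0.5,0],[0.5,0,0,0,0],[0.5,0,0,0,0],[0.5,0,0,0,0],[0.5,0,0,0,0]]'>/dev/null; python3 -c "
from h import *
plan(480.1,-211.7,44,115.8,.5,off=40,n=1)"; python3 wr.py w15;  python3 -m handwheel '[[0.5,0,0,-1.5,0],[0.5,0,0,-3,0],[0.5,0,0,-3,0],[0.5,0,0,-2,0],[0.5,0,0,-1,0]]'>/dev/null;  python3 wr.py w16; python3 -c "
from h import *
plan(621.4,47.9,144,88.2,.5,off=40)"
```

```text
clk 34.7 pos [ 480.3 -211.4    4.7] yaw 115.9 zx,zy deg [-0.7  0.4] w 13.0 F [ 0.2  0.2 -1. ]
tip [ 480.8 -211.7   44.7] d [-0.7 -0.  -0.7] da -0.1 n 1
[[0.5,0.02,-0.06,0.07,0.1]]
[ 480.3 -211.4    4.7] (np.float64(115.92530206740571), np.float64(0.8020890094544704)) 12.969706569050748
[ 480.  -211.9  115.1] (np.float64(115.87720404073885), np.float64(0.9985511733810933)) 13.265117679555944
clk 35.3 pos [ 480.9 -212.2  116.1] yaw 115.9 zx,zy deg [-0.77  0.43] w 13.3 F [ 0.6  0.4 -0.6]
tip [ 481.4 -212.5  156.1] d [140.  260.4 -12.1] da -27.7 n 7
[[0.5,2.47,3.42,0.17,4.0],[0.5,2.7,3.25,0.17,4.0],[0.5,2.92,3.05,0.17,4.0],[0.5,3.12,2.84,0.17,4.0],[0.5,3.31,2.62,0.17,4.0],[0.5,3.49,2.39,0.17,4.0],[0.5,3.64,2.14,0.17,4.0]]
```

View pics/w16.png

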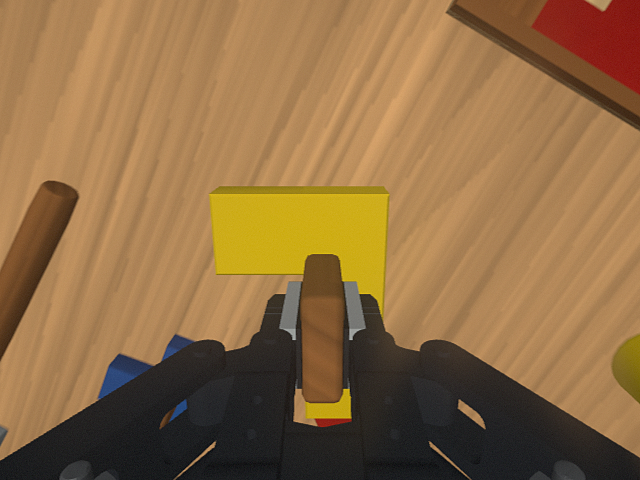

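```bash
python3 -m handwheel '[[0.5,1.2,1.7,0,2],[0.5,2.5,3.4,0,4],[0.5,2.7,3.3,0,4],[0.5,2.9,3.1,0,4],[0.5,3.1,2.8,0,4]]'>/dev/null; python3 -c "
from h import *
plan(621.4,47.9,144,88.2,.5,off=40)"
```

```text
clk 35.8 pos [576.9 -52.3 116.2] yaw 96.3 zx,zy deg [-0.83  0.27] w 13.2 F [ 0.4 -0.6 -1.1]
tip [577.5 -52.4 156.2] d [ 43.9 100.3 -12.2] da -8.1 n 3
[[0.5,3.16,1.83,0.4,2.7],[0.5,3.24,1.68,0.4,2.7],[0.5,3.32,1.52,0.4,2.7]]
```

```bash
python3 -m handwheel '[[0.5,3,1.7,0,2.7],[0.5,2.5,1.3,0,2],[0.5,1.5,0.6,0,1],[0.5,0.5,0.2,0,0],[0.5,0,0,0,0]]'>/dev/null; python3 -m handwheel '[[0.5,0,0,0,0]]'>/dev/null; python3 wr.py w17; python3 -c "
from h import *
plan(621.4,47.9,84,88.2,.5,off=40,n=4)
fittrayw('w17',ks='TS')"
```

```text
[609.5  36.2 111.4] (np.float64(90.92384703311019), np.float64(1.242204975785884)) 13.30788654011141
clk 36.45 pos [609.4  35.9 111.4] yaw 90.9 zx,zy deg [-1.21  0.29] w 13.4 F [-0.4  0.3 -1.2]
tip [610.3  35.7 151.4] d [ 11.1  12.2 -67.4] da -2.7 n 4
[[0.5,0.29,0.32,1.68,0.7],[0.5,0.29,0.32,1.68,0.7],[0.5,0.3,0.31,1.68,0.7],[0.5,0.3,0.31,1.68,0.7]]
tray [575.52  22.13] deg -1.43 inset 3.54 xor 38 area 1168
L [621.2  48. ] T [592.4 -23.3] S [557.5  22.6] V [530.7  68.3]
```

View pics/w17.png

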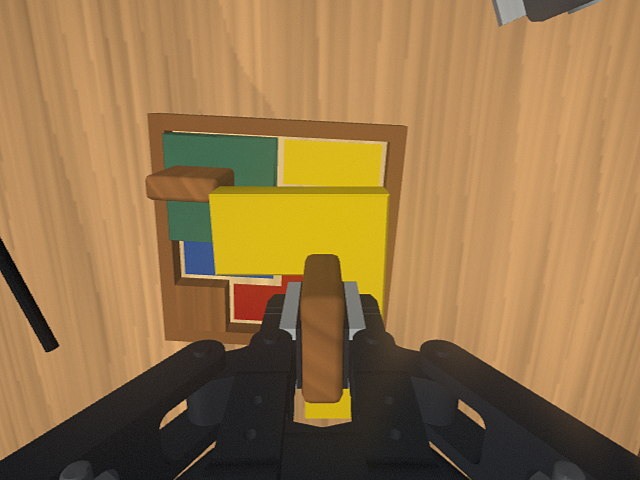

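```bash
python3 -m handwheel '[[0.5,0.4,0.4,1,0.9],[0.5,0.4,0.4,1.5,0.9],[0.5,0.3,0.3,1.5,0.6],[0.5,0,0,1,0],[0.5,0,0,0,0]]'>/dev/null; python3 -m handwheel '[[0.5,0,0,0,0]]'>/dev/null; python3 -c "
from h import *
plan(621.3,47.8,74,88.2,.5,off=40,n=2)"
```

```text
clk 37.05 pos [618.7  43.7  55.3] yaw 88.0 zx,zy deg [-1.37  0.21] w 13.2 F [-1.2  0.8 -0.2]
tip [619.6  43.6  95.3] d [  1.7   4.2 -21.3] da 0.2 n 2
[[0.5,0.21,0.1,1.06,-0.1],[0.5,0.21,0.1,1.06,-0.1]]
```

```bash
python3 -m handwheel '[[0.5,0.3,0.1,0.8,0],[0.5,0.2,0.1,0.8,0],[0.5,0,0,0.3,0],[0.5,0,0,0,0]]'>/dev/null; python3 -c "
from h import *
plan(621.3,47.8,74,88.2,.5,off=40,n=1)"
```

```text
clk 37.45 pos [621.   49.2  35.4] yaw 88.0 zx,zy deg [-1.3   0.23] w 13.4 F [ 0.1  0.2 -0.3]
tip [621.9  49.   75.4] d [-0.6 -1.2 -1.4] da 0.2 n 1
[[0.5,-0.12,-0.06,0.14,-0.2]]
```

```bash
python3 -m handwheel '[[0.5,-0.12,-0.05,0.2,-0.2],[0.5,0,0,0.4,0],[0.5,0,0,0.3,0],[0.5,0,0,0,0]]'>/dev/null; python3 wr.py w18; python3 -c "
from h import *
plan(621.3,47.8,60,88.2,.5,off=40,n=1)"
```

```text
[620.7  47.8  26.3] (np.float64(88.16725001022381), np.float64(1.2510527740695436)) 13.486896259319469
clk 37.9 pos [620.8  47.8  26.5] yaw 88.2 zx,zy deg [-1.21  0.24] w 13.1 F [-0.3 -0.6 -0.9]
tip [621.7  47.6  66.5] d [-0.4  0.2 -6.5] da 0.0 n 1
[[0.5,0.01,-0.02,0.65,-0.0]]
```

View pics/w18.png

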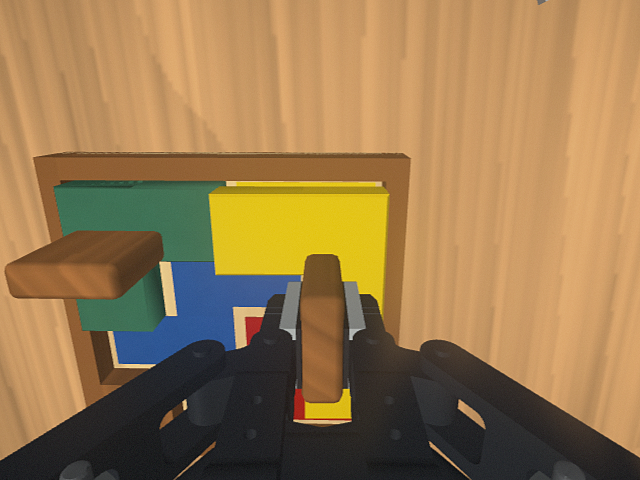

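```bash
python3 -m handwheel '[[0.5,0,0,0.5,0],[0.5,0,0,0.5,0],[0.5,0,0,0.2,0],[0.5,0,0,0,0]]'>/dev/null; python3 -c "
from h import *
plan(621.3,47.8,52,88.2,.5,off=40,n=1)"
```

```text
clk 38.3 pos [620.7  47.9  13.6] yaw 88.2 zx,zy deg [-1.19  0.24] w 13.3 F [-0.1  0.1 -1.4]
tip [621.5  47.7  53.6] d [-0.2  0.1 -1.6] da 0.0 n 1
[[0.5,0.01,-0.02,0.16,-0.0]]
```

Home almost; seat, release, lift.

```bash
python3 -m handwheel '[[0.5,0,0,0.2,0],[0.5,0,0,0,0],[2.8,0,0,0,0],[2.8,0,0,0,0],[2.8,0,0,-1.5,0]]'>/dev/null; python3 -m handwheel '[[2.8,0,0,-3,0],[2.8,0,0,-3,0],[2.8,0,0,-2,0],[2.8,0,0,-1,0]]'>/dev/null;python3 wr.py w19; python3 -c "
from h import *
tz()
c=capture('top');np.savez('top2.npz',**c);cv2.imwrite('pics/top2.png',c['pixels'][:,:,::-1])"
```

```text
[623.2  46.7 123.9] (np.float64(88.12091420456665), np.float64(1.235860158407641)) 28.100007676942845
clk 39.25 pos [624.1  46.7 125.2] yaw 88.1 zx,zy deg [-1.08  0.26] w 28.0 F [ 1.2 -0.8  1.1]
```

View pics/w19.png

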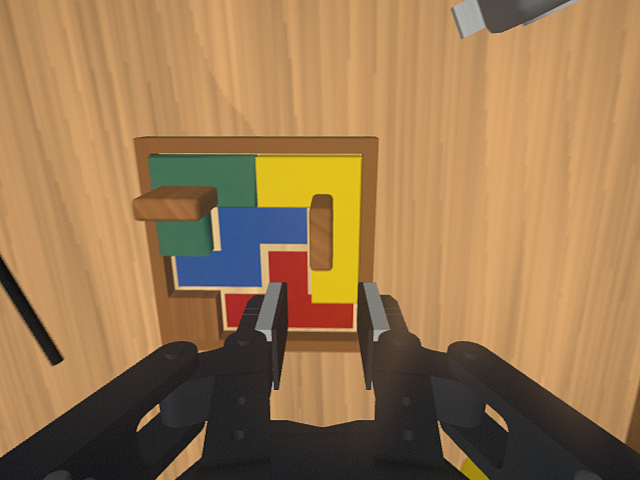

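View pics/top2.png

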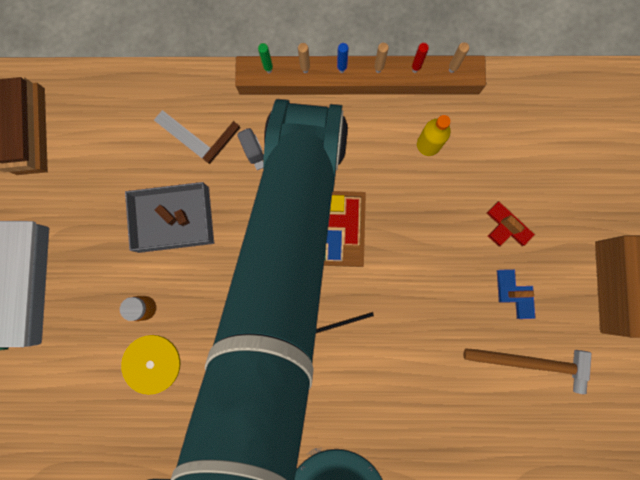

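```bash
python3 -c "
from h import *
plan(432,-385,150,92.2,4,off=40,n=11)
c=dict(np.load('top2.npz'))
x,f,n=fitblock(c,'T',roi=(480,195,545,252));print(x,np.degrees(x[2]),f,n)
x,f,n=fitblock(c,'S',init=(432.2,-385,.038),roi=(490,262,542,325));print(x,np.degrees(x[2]),f,n)
c,T=loadw('w19');P=cloud(c,T)
print([P[v,u].round(1).tolist() for u,v in ((270,190),(345,170),(345,290),(325,290),(170,170),(185,245))])"
```

```text
clk 39.3 pos [623.5  46.7 123.4] yaw 88.1 zx,zy deg [-1.17  0.24] w 27.9 F [-0.5 -0.5 -1.1]
tip [624.3  46.6 163.4] d [-192.3 -431.6  -13.4] da 4.1 n 11
[[4,-3.98,-1.62,0.14,-0.4],[4,-3.97,-1.64,0.14,-0.4],[4,-3.96,-1.67,0.14,-0.4],[4,-3.95,-1.69,0.14,-0.4],[4,-3.94,-1.72,0.14,-0.4],[4,-3.92,-1.74,0.14,-0.4],[4,-3.91,-1.77,0.14,-0.4],[4,-3.9,-1.79,0.14,-0.4],[4,-3.89,-1.82,0.14,-0.4],[4,-3.88,-1.85,0.14,-0.4],[4,-3.87,-1.87,0.14,-0.4]]
[ 578.97928869 -371.59027291    0.77446977] 44.373849082226336 167.0 790
[ 4.32220327e+02 -3.84983533e+02  3.81450605e-02] 2.1855509743545105 159.33333333333334 906
[[587.1, 69.9, 29.5], [637.8, 81.9, 29.1], [636.5, -5.0, 29.9], [622.0, -4.3, 30.8], [521.5, 85.4, 30.3], [629.5, 122.2, 289.6]]
```

```bash
python3 -m handwheel '[[4,-2,-0.8,0,0],[4,-4,-1.6,0,-0.4],[4,-4,-1.6,0,-0.4],[4,-4,-1.7,0,-0.4],[4,-4,-1.7,0,-0.4]]'>/dev/null; python3 -c "from h import *;tz()"; python3 -m handwheel '[[4,-4,-1.7,0,-0.4],[4,-4,-1.7,0,-0.4],[4,-4,-1.8,0,-0.4],[4,-4,-1.8,0,-0.4]]'>/dev/null;  python3 -c "
from h import *
plan(432,-385,150,92.2,4,off=40)"
```

```text
clk 39.8 pos [ 543.4 -127.3  118.8] yaw 90.7 zx,zy deg [-1.51  0.42] w 40.2 F [ 0.2 -1.1 -0.4]
clk 40.2 pos [ 470.7 -293.   115.2] yaw 92.5 zx,zy deg [-1.93  0.56] w 40.1 F [ 0.5 -0.6 -0.4]
tip [ 472.  -293.4  155.2] d [-40.  -91.6  -5.2] da -0.3 n 3
[[4,-2.99,-1.46,0.19,0.1],[4,-3.0,-1.46,0.19,0.1],[4,-3.0,-1.45,0.19,0.1]]
```

```bash
python3 -m handwheel '[[4,-2.8,-1.4,0,0],[4,-2,-1,0,0],[4,-1.2,-0.6,0,0],[4,-0.3,-0.2,0,0],[4,0,0,0,0]]'>/dev/null; python3 -m handwheel '[[4,0,0,0,0]]'>/dev/null; python3 wr.py w20; python3 fb.py w20 S 432.2 -385 2.2;  python3 -c "
from h import *
plan(432,-385,95,92.2,4,off=40,n=3)"
```

```text
[ 433.2 -363.1  110.9] (np.float64(91.92487064258722), np.float64(2.537866308711606)) 39.73309135249876
S [ 433.7 -384.5] yaw 1.93 xor 271 of 8154
clk 40.85 pos [ 433.4 -362.7  110.9] yaw 92.0 zx,zy deg [-2.44  0.72] w 40.1 F [ 0.   1.  -0.6]
tip [ 435.1 -363.2  150.8] d [ -3.1 -21.8 -55.8] da 0.2 n 3
[[4,-0.75,-0.05,1.85,-0.1],[4,-0.75,-0.05,1.85,-0.1],[4,-0.75,-0.05,1.85,-0.1]]
```

View pics/w20f.png

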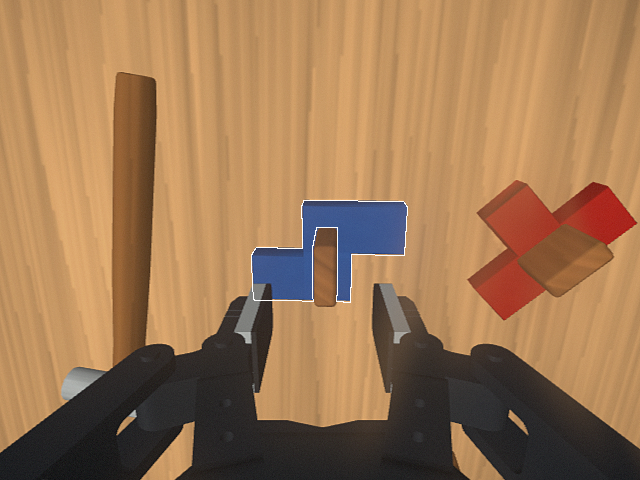

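```bash
python3 -m handwheel '[[4,-0.5,0,-1,0],[4,-0.5,0,-2,0],[4,0,0,-3.5,0],[4,0,0,-4.5,0],[4,0,0,0,0]]'>/dev/null;  python3 -c "from h import *;tz()"; python3 -m handwheel '[[4,-0.3,0,5,0],[4,-0.2,0,4,0],[4,0,0,2.5,0],[4,0,0,1,0],[4,0,0,0,0]]'>/dev/null; python3 -c "
from h import *
plan(433.5,-384.5,95,91.9,4,off=40,n=3)"
```

```text
clk 41.35 pos [ 442.1 -370.9  226.3] yaw 92.4 zx,zy deg [-2.47  0.77] w 39.8 F [-0.2 -0.5  0.1]
clk 41.85 pos [ 444.2 -374.   103.7] yaw 92.9 zx,zy deg [-1.77  0.47] w 40.0 F [-0.   0.6 -0. ]
tip [ 445.4 -374.4  143.6] d [-11.9 -10.1 -48.6] da -1.0 n 3
[[4,-0.33,-0.36,1.63,0.3],[4,-0.34,-0.36,1.63,0.3],[4,-0.34,-0.36,1.63,0.3]]
```

Good: −1.8 now. One more cycle, with an inward start.

```bash
python3 -m handwheel '[[4,-0.3,0,-1,0.5],[4,-0.3,0,-2,0.5],[4,0,0,-3.5,0],[4,0,0,-4.5,0],[4,0,0,0,0]]'>/dev/null; python3 -m handwheel '[[4,-0.3,-1,5,0],[4,-0.2,-0.5,4,0],[4,0,0,2.5,0],[4,0,0,1.2,0],[4,0,0,0,0]]'>/dev/null; python3 -c "
from h import *
plan(433.5,-384.5,90,91.9,3.6,off=40,n=3)"
```

```text
clk 42.85 pos [ 440.6 -395.6  110. ] yaw 91.8 zx,zy deg [-0.09 -0.61] w 39.9 F [ 0.7  0.1 -0.4]
tip [ 440.6 -395.2  150. ] d [ -7.1  10.7 -60. ] da 0.1 n 3
[[3.6,0.39,-0.22,2.0,-0.0],[3.6,0.39,-0.22,2.0,-0.0],[3.6,0.39,-0.22,2.0,-0.0]]
```

Tilt is now 0.6°. Descend.

```bash
python3 -m handwheel '[[3.6,0.4,-0.2,1.5,0],[3.6,0.4,-0.2,2,0],[3.6,0.4,-0.2,1.5,0],[3.6,0,0,0.7,0],[3.6,0,0,0,0]]'>/dev/null; python3 wr.py w21; python3 -c "
from h import *
plan(433.5,-384.5,46,91.9,3.6,off=40,n=3)";python3 fb.py w21 S 433.7 -384.5 2
```

```text
[ 440.9 -389.2   60.8] (np.float64(91.81301481540484), np.float64(1.3237505437832917)) 35.75167637232584
clk 43.4 pos [ 441.2 -389.6   61.3] yaw 91.8 zx,zy deg [ 0.74 -1.16] w 35.7 F [0.9 0.2 0.9]
tip [ 440.7 -388.7  101.3] d [ -7.2   4.2 -55.3] da 0.1 n 3
[[3.6,0.19,-0.26,1.84,-0.0],[3.6,0.19,-0.26,1.84,-0.0],[3.6,0.19,-0.26,1.84,-0.0]]
S [ 434.1 -384.5] yaw 1.94 xor 425 of 13033
```

View pics/w21f.png

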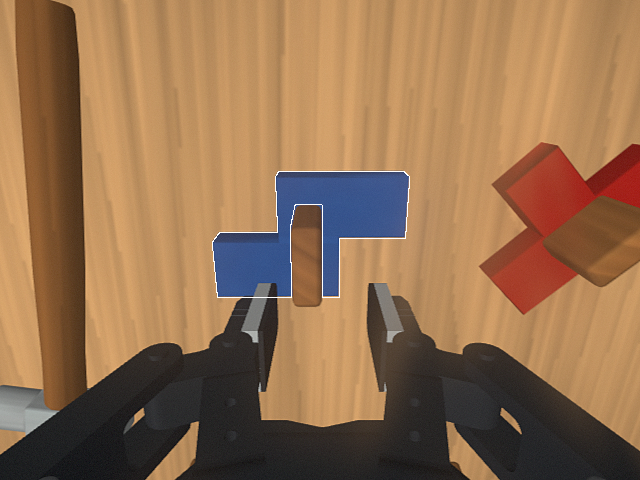

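```bash
python3 -m handwheel '[[3.6,0.3,-0.5,0.5,0],[3.6,0.2,-0.3,1.2,0],[3.6,0,0,1.2,0],[3.6,0,0,0.3,0],[3.6,0,0,0,0]]'>/dev/null; python3 -c "
from h import *
plan(434,-384.5,45,91.9,3.6,off=40,n=1)"
```

```text
clk 43.9 pos [ 434.5 -386.7   29.1] yaw 91.8 zx,zy deg [ 0.95 -1.31] w 36.0 F [0. 0. 1.]
tip [ 433.8 -385.8   69.1] d [  0.2   1.3 -24.1] da 0.1 n 1
[[3.6,0.18,-0.02,2.4,-0.1]]
```

```bash
python3 -m handwheel '[[3.6,0.1,0,0.8,0],[3.6,0.1,0,0.8,0],[3.6,0,0,0.5,0],[3.6,0,0,0.3,0],[3.6,0,0,0,0]]'>/dev/null; python3 -c "
from h import *
plan(434,-384.5,45,91.9,3.6,off=40,n=1)"
```

```text
clk 44.4 pos [ 434.9 -385.2    2.5] yaw 91.8 zx,zy deg [ 0.92 -1.3 ] w 36.0 F [ 0.1  0.5 -0.1]
tip [ 434.2 -384.3   42.5] d [-0.2 -0.2  2.5] da 0.1 n 1
[[3.6,-0.03,-0.02,-0.25,-0.1]]
```

```bash
python3 -m handwheel '[[0.5,0,0,-0.1,0],[0.5,0,0,0,0],[0.5,0,0,0,0],[0.5,0,0,0,0]]'>/dev/null; python3 -c "
from h import *
plan(434,-384.5,44,91.9,.5,off=40,n=1)"; python3 -m handwheel '[[0.5,0,0,-1.5,0],[0.5,0,0,-3,0],[0.5,0,0,-3,0],[0.5,0,0,-2,0],[0.5,0,0,-1,0]]'>/dev/null;  python3 wr.py w22; python3 -c "
from h import *
plan(557.6,22.7,144,88.2,.5,off=40)"
```

```text
clk 44.8 pos [ 435.1 -385.7    4.7] yaw 91.8 zx,zy deg [ 0.97 -1.33] w 13.6 F [-0.4  0.9 -2. ]
tip [ 434.4 -384.8   44.7] d [-0.4  0.3 -0.7] da 0.1 n 1
[[0.5,0.03,-0.04,0.06,-0.1]]
[ 432.  -382.5  114.9] (np.float64(91.74671502354562), np.float64(1.48160052702437)) 13.1601440955236
clk 45.35 pos [ 432.7 -383.1  116. ] yaw 91.7 zx,zy deg [ 0.93 -1.29] w 13.3 F [-0.6 -0.1  0.9]
tip [ 432.  -382.2  156. ] d [125.6 404.9 -12. ] da -3.5 n 9
[[0.5,4.46,1.53,0.05,0.4],[0.5,4.47,1.5,0.05,0.4],[0.5,4.48,1.47,0.05,0.4],[0.5,4.49,1.44,0.05,0.4],[0.5,4.5,1.41,0.05,0.4],[0.5,4.51,1.38,0.05,0.4],[0.5,4.52,1.35,0.05,0.4],[0.5,4.52,1.31,0.05,0.4],[0.5,4.53,1.28,0.05,0.4]]
```

View pics/w22.png

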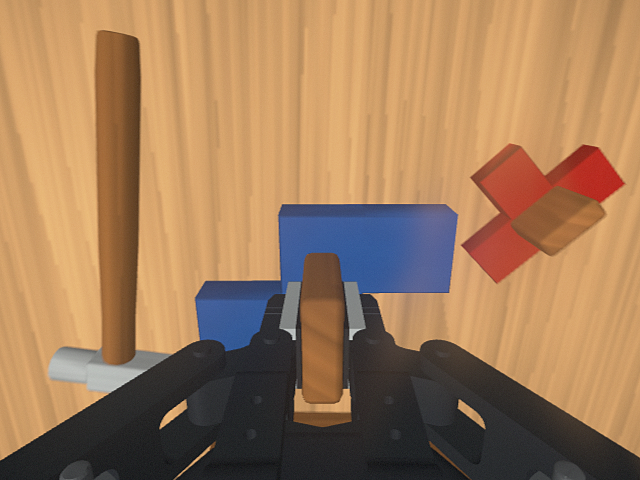

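```bash
python3 -m handwheel '[[0.5,2,0.7,0,0],[0.5,4.2,1.4,0,0.4],[0.5,4.2,1.4,0,0.4],[0.5,4.2,1.4,0,0.4],[0.5,4.2,1.4,0,0.4]]'>/dev/null; python3 -c "from h import *;tz()"; python3 -m handwheel '[[0.5,4.2,1.4,0,0.4],[0.5,4.2,1.4,0,0.4],[0.5,4.2,1.4,0,0.4]]'>/dev/null;  python3 -c "
from h import *
plan(557.6,22.7,144,88.2,.5,off=40)"
```

```text
clk 45.85 pos [ 490.7 -196.6  112.7] yaw 89.2 zx,zy deg [ 0.96 -1.63] w 13.4 F [ 0.5 -0.1 -0.8]
clk 46.15 pos [535.  -66.1 108.6] yaw 87.9 zx,zy deg [ 0.84 -1.61] w 13.2 F [ 0.3 -0.4 -1.6]
tip [534.4 -64.9 148.6] d [23.2 87.6 -4.6] da 0.3 n 2
[[0.5,4.43,1.0,0.12,-0.2],[0.5,4.42,1.01,0.12,-0.2]]
```

```bash
python3 -m handwheel '[[0.5,3,0.7,0,0],[0.5,2,0.5,0,0],[0.5,1.2,0.3,0,0],[0.5,0.4,0.1,0,0],[0.5,0,0,0,0]]'>/dev/null; python3 -m handwheel '[[0.5,0,0,0,0]]'>/dev/null; python3 wr.py w23; python3 -c "
from h import *
plan(557.6,22.7,84,88.2,.5,off=40,n=4)
fittrayw('w23',ks='T')"
```

```text
[552.8   8.7 104.1] (np.float64(88.47452576474373), np.float64(1.672583042026605)) 13.293286742296711
clk 46.8 pos [552.8   8.4 104.2] yaw 88.4 zx,zy deg [ 0.59 -1.57] w 13.1 F [-0.1  0.7 -1.3]
tip [552.4   9.5 144.2] d [  5.2  13.2 -60.2] da -0.2 n 4
[[0.5,0.37,0.1,1.5,0.1],[0.5,0.37,0.1,1.5,0.1],[0.5,0.37,0.1,1.5,0.1],[0.5,0.37,0.1,1.5,0.1]]
tray [575.2  22.4] deg -1.89 inset 3.7 xor 0 area 0
L [621.1  47.9] T [591.7 -23.2] S [557.2  23. ] V [530.7  68.9]
```

View pics/w23.png

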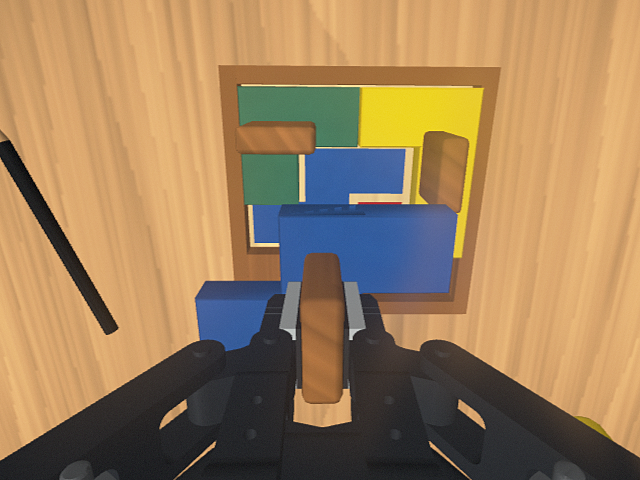

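```bash
python3 -m handwheel '[[0.5,0.4,0.1,0.8,0],[0.5,0.4,0.1,1,0.2],[0.5,0.4,0.1,1,0],[0.5,0.1,0,1,0],[0.5,0,0,0,0]]'>/dev/null; python3 -m handwheel '[[0.5,0,0,0,0]]'>/dev/null; python3 -c "
from h import *
plan(557.5,22.7,84,88.2,.5,off=40,n=2)"
```

```text
clk 47.4 pos [555.8  17.7  61.6] yaw 87.9 zx,zy deg [ 0.48 -1.64] w 13.0 F [ 0.1 -0.8 -1.2]
tip [555.5  18.8 101.6] d [  2.    3.9 -17.6] da 0.3 n 2
[[0.5,0.22,0.08,0.87,-0.1],[0.5,0.22,0.09,0.87,-0.1]]
```

```bash
python3 -m handwheel '[[0.5,0.3,0.1,0.6,-0.3],[0.5,0.2,0.1,0.6,0],[0.5,0,0,0.2,0],[0.5,0,0,0,0],[0.5,0,0,0,0]]'>/dev/null; python3 -c "
from h import *
plan(557.5,22.7,78,88.2,.5,off=40,n=1)"; python3 wr.py w24
```

```text
clk 47.9 pos [558.8  22.7  46.7] yaw 88.3 zx,zy deg [ 0.54 -1.63] w 13.3 F [-0.2 -0.2 -1.1]
tip [558.4  23.8  86.6] d [-0.9 -1.1 -8.6] da -0.1 n 1
[[0.5,-0.09,-0.1,0.87,0.1]]
[558.8  22.7  46.7] (np.float64(88.25279575571314), np.float64(1.713952426255922)) 13.321190595960996
```

View pics/w24.png

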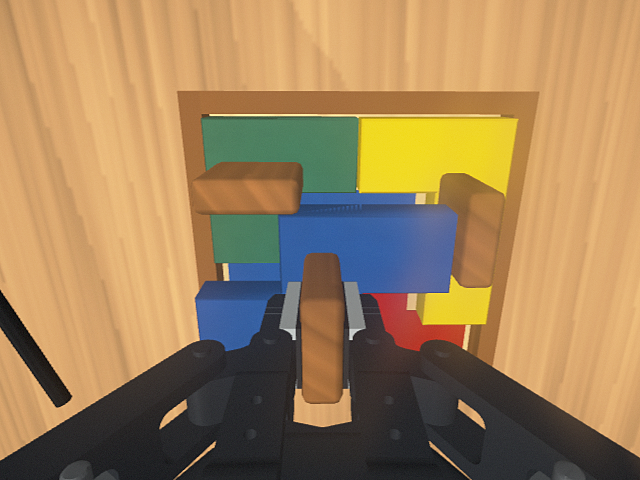

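```bash
python3 -m handwheel '[[0.5,-0.1,-0.1,0.3,0],[0.5,0,0,0.3,0],[0.5,0,0,0,0],[0.5,0,0,0,0]]'>/dev/null; python3 -c "
from h import *
plan(557.5,22.7,60,88.2,.5,off=40,n=1)"
```

```text
clk 48.35 pos [558.   21.2  40.7] yaw 88.2 zx,zy deg [ 0.59 -1.62] w 13.7 F [-0.2 -0.1 -1. ]
tip [557.6  22.3  80.7] d [ -0.1   0.4 -20.7] da -0.0 n 1
[[0.5,0.09,-0.04,2.07,0.0]]
```

```bash
python3 -m handwheel '[[0.5,0.05,0,0.5,0],[0.5,0.05,0,0.5,0],[0.5,0,0,0.2,0],[0.5,0,0,0,0]]'>/dev/null; python3 -c "
from h import *
plan(557.5,22.7,58,88.2,.5,off=40,n=1)"
```

```text
clk 48.75 pos [558.2  22.   27.5] yaw 88.2 zx,zy deg [ 0.59 -1.62] w 13.3 F [ 0.7  0.  -0.6]
tip [557.8  23.1  67.5] d [-0.3 -0.4 -9.5] da -0.0 n 1
[[0.5,-0.02,-0.04,0.95,0.0]]
```

```bash
python3 -m handwheel '[[0.5,0,-0.03,0.5,0],[0.5,0,0,0.5,0],[0.5,0,0,0.2,0],[0.5,0,0,0,0]]'>/dev/null; python3 -c "
from h import *
plan(557.5,22.7,52,88.2,.5,off=40,n=1)"
```

```text
clk 49.15 pos [557.9  21.6  14.3] yaw 88.2 zx,zy deg [ 0.57 -1.62] w 13.7 F [ 0.1  0.6 -1.3]
tip [557.5  22.8  54.3] d [-0.  -0.1 -2.3] da -0.0 n 1
[[0.5,0.0,-0.0,0.23,0.0]]
```

```bash
python3 -m handwheel '[[0.5,0,0,0.3,0],[0.5,0,0,0,0]]'>/dev/null; python3 -c "from h import *;tz()"; python3 -m handwheel '[[2.6,0,0,0,0],[2.6,0,0,0,0],[2.6,0,0,-1.5,0]]'>/dev/null; python3 -m handwheel '[[2.6,0,0,-3,0],[2.6,0,0,-3,0],[2.6,0,0,-2,0],[2.6,0,0,-1,0]]'>/dev/null;python3 wr.py w25; python3 -c "
from h import *
tz()
c=capture('top');np.savez('top3.npz',**c);cv2.imwrite('pics/top3.png',c['pixels'][:,:,::-1])"
```

```text
clk 49.35 pos [558.6  21.5  11.9] yaw 88.2 zx,zy deg [ 0.63 -1.6 ] w 13.1 F [ 0.3 -0.6 -0.7]
[557.1  23.9 122.7] (np.float64(88.16339111563819), np.float64(1.7423400801503097)) 26.190458793549162
clk 50.1 pos [558.   24.  123.7] yaw 88.2 zx,zy deg [ 0.7  -1.61] w 25.8 F [1.4 0.6 1.1]
```

View pics/w25.png

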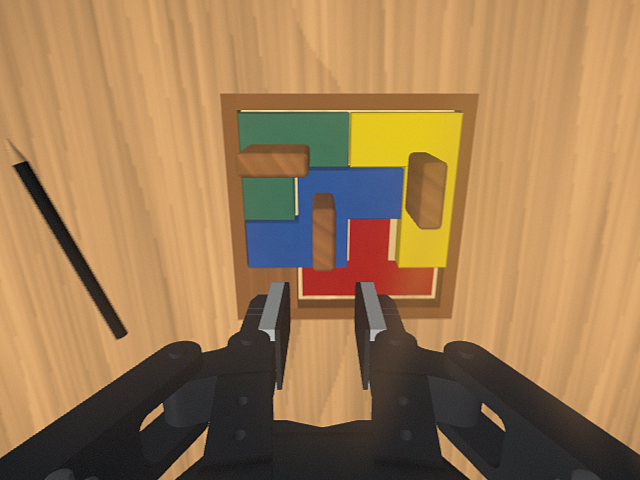

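View pics/top3.png

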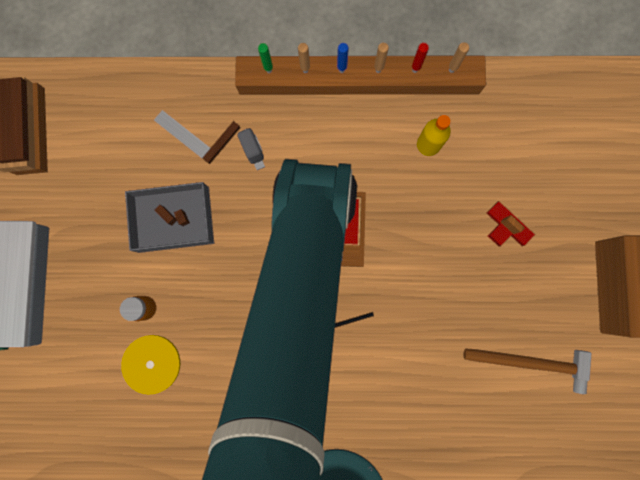

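```bash
python3 -c "
from h import *
c,T=loadw('w25');P=cloud(c,T)
print([P[v,u].round(1).tolist() for u,v in ((265,240),(260,260),(342,260),(380,180),(390,210),(310,180),(340,180))])
plan(579,-371.6,150,45,4,off=40,n=10)"
```

```text
[[518.3, 9.4, 29.9], [513.8, -5.2, 30.6], [571.6, -7.4, 30.3], [597.6, 49.0, 29.3], [604.9, 27.9, 28.9], [551.3, 50.4, 28.6], [571.1, 50.0, 29.9]]
clk 50.15 pos [557.4  24.  122.1] yaw 88.2 zx,zy deg [ 0.62 -1.63] w 25.9 F [-0.6  0.4  0.6]
tip [556.9  25.2 162.1] d [  22.1 -396.8  -12.1] da -43.2 n 10
[[4,-3.95,0.34,0.24,4.3],[4,-3.92,0.64,0.24,4.3],[4,-3.86,0.93,0.24,4.3],[4,-3.78,1.22,0.24,4.3],[4,-3.67,1.5,0.24,4.3],[4,-3.55,1.77,0.24,4.3],[4,-3.41,2.04,0.24,4.3],[4,-3.24,2.29,0.24,4.3],[4,-3.06,2.53,0.24,4.3],[4,-2.86,2.75,0.24,4.3]]
```

S sits at 30 mm. On to T.

```bash
python3 -m handwheel '[[4,-2,0.2,0,2],[4,-3.9,0.5,0.1,4.3],[4,-3.9,0.8,0.1,4.3],[4,-3.8,1.1,0.1,4.3],[4,-3.7,1.4,0.1,4.3]]'>/dev/null; python3 -c "from h import *;tz()"; python3 -m handwheel '[[4,-3.6,1.7,0.1,4.3],[4,-3.5,1.9,0.1,4.3],[4,-3.3,2.2,0.1,4.3],[4,-3.1,2.4,0.1,4.3]]'>/dev/null;  python3 -c "
from h import *
plan(579,-371.6,150,45,4,off=40)"
```

```text
clk 50.65 pos [ 565.7 -156.2  118.2] yaw 68.7 zx,zy deg [ 0.18 -1.52] w 40.1 F [ 1.2  0.1 -0.7]
clk 51.05 pos [ 568.  -326.3  113.1] yaw 50.2 zx,zy deg [-0.36 -1.55] w 39.8 F [0.8 0.4 0.3]
tip [ 568.2 -325.2  153.1] d [ 10.8 -46.4  -3.1] da -5.2 n 1
[[4,-2.86,3.79,0.43,5.2]]
```

```bash
python3 -m handwheel '[[4,-1.8,2,0,3],[4,-0.8,1,0,1.5],[4,-0.2,0.4,0,0.3],[4,0,0,0,0],[4,0,0,0,0]]'>/dev/null; python3 wr.py w26; python3 fb.py w26 T 579 -371.6 45;  python3 -c "
from h import *
plan(579,-371.6,95,45,4,off=40,n=3)"
```

```text
[ 566.8 -380.6  108.7] (np.float64(44.36465918136441), np.float64(1.9127790425904103)) 39.904545255111515
T [ 579.8 -372.1] yaw 45.47 xor 449 of 8967
clk 51.6 pos [ 567.  -380.1  108.8] yaw 44.4 zx,zy deg [-0.97 -1.63] w 40.0 F [-0.8 -0.3 -0.7]
tip [ 567.7 -379.   148.8] d [ 11.3   7.4 -53.8] da 0.6 n 3
[[4,0.5,0.07,1.78,-0.2],[4,0.5,0.07,1.78,-0.2],[4,0.5,0.08,1.78,-0.2]]
```

View pics/w26f.png

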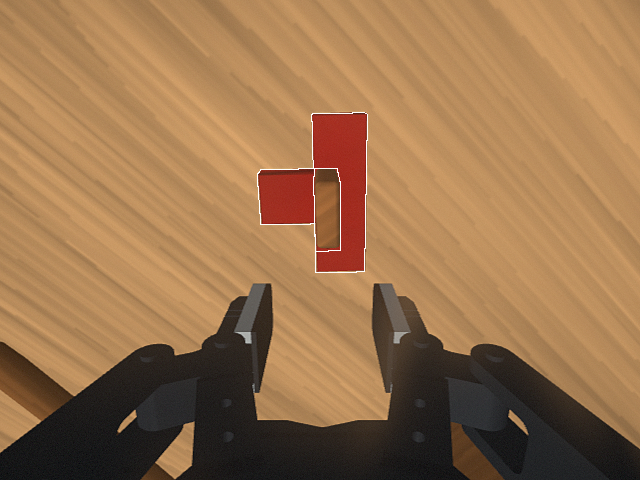

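```bash
python3 -m handwheel '[[3.6,0.5,0,2.6,-0.5],[3.6,0.5,0.1,1.8,-0.5],[3.6,0.5,0.1,0.8,0],[3.6,0,0,0.3,0],[3.6,0,0,0,0]]'>/dev/null; python3 -c "
from h import *
plan(579.8,-372.1,47,45.4,3.6,off=40,n=3)"
```

```text
clk 52.1 pos [ 582.1 -366.    52.4] yaw 45.9 zx,zy deg [-0.8  -1.48] w 36.2 F [-0.7 -1.  -0.5]
tip [ 582.7 -365.    92.4] d [ -2.9  -7.1 -45.4] da -0.5 n 3
[[3.6,-0.19,0.08,1.52,0.2],[3.6,-0.19,0.08,1.52,0.2],[3.6,-0.19,0.08,1.52,0.2]]
```

```bash
python3 -m handwheel '[[3.6,-0.4,0.2,0.5,0.3],[3.6,-0.2,0.1,1,0],[3.6,0,0,1,0],[3.6,0,0,0.4,0],[3.6,0,0,0,0]]'>/dev/null; python3 -c "
from h import *
plan(579.8,-372.1,45,45.4,3.6,off=40,n=3)"
```

```text
clk 52.6 pos [ 579.7 -375.4   23. ] yaw 45.5 zx,zy deg [-0.69 -1.58] w 36.1 F [-0.6 -0.9  0.7]
tip [ 580.2 -374.3   63. ] d [ -0.4   2.2 -18. ] da -0.1 n 3
[[3.6,0.06,-0.07,0.6,0.0],[3.6,0.06,-0.07,0.6,0.0],[3.6,0.06,-0.07,0.6,0.0]]
```

```bash
python3 -m handwheel '[[3.6,0.1,-0.1,0.8,0],[3.6,0.1,0,0.7,0],[3.6,0,0,0.2,0],[3.6,0,0,0,0]]'>/dev/null; python3 -c "
from h import *
plan(579.8,-372.1,45,45.4,3.6,off=40,n=1)"
```

```text
clk 53.0 pos [ 580.2 -373.6    4.3] yaw 45.5 zx,zy deg [-0.7  -1.57] w 36.2 F [-0.   0.4  0. ]
tip [ 580.7 -372.5   44.2] d [-0.9  0.4  0.8] da -0.1 n 1
[[3.6,-0.04,-0.09,-0.08,0.1]]
```

```bash
python3 -m handwheel '[[0.5,0,0,0,0],[0.5,0,0,0,0],[0.5,0,0,0,0],[0.5,0,0,0,0]]'>/dev/null; python3 -c "
from h import *
plan(579.8,-372.1,44,45.4,.5,off=40,n=1)"; python3 -m handwheel '[[0.5,0,0,-1.5,0],[0.5,0,0,-3,0],[0.5,0,0,-3,0],[0.5,0,0,-2,0],[0.5,0,0,-1,0]]'>/dev/null;  python3 wr.py w27; python3 -c "
from h import *
plan(592.1,-23.4,144,-1.8,.5,off=40,n=10)"
```

```text
clk 53.4 pos [ 580.4 -373.4    4.7] yaw 45.5 zx,zy deg [-0.68 -1.57] w 13.4 F [ 0.1 -0.4 -1.7]
tip [ 580.9 -372.3   44.7] d [-1.1  0.2 -0.7] da -0.1 n 1
[[0.5,-0.06,-0.09,0.07,0.1]]
[ 580.1 -369.9  114.3] (np.float64(45.48722472913076), np.float64(1.7207716356463925)) 13.402745483815426
clk 53.95 pos [ 580.9 -370.4  115.7] yaw 45.5 zx,zy deg [-0.77 -1.53] w 13.5 F [ 0.4 -0.6 -0. ]
tip [ 581.5 -369.4  155.7] d [ 10.6 346.  -11.7] da -47.3 n 10
[[0.5,2.54,-2.35,0.02,4.7],[0.5,2.34,-2.55,0.02,4.7],[0.5,2.12,-2.74,0.02,4.7],[0.5,1.89,-2.9,0.02,4.7],[0.5,1.65,-3.05,0.02,4.7],[0.5,1.39,-3.17,0.02,4.7],[0.5,1.12,-3.28,0.02,4.7],[0.5,0.85,-3.36,0.02,4.7],[0.5,0.57,-3.42,0.02,4.7],[0.5,0.28,-3.45,0.02,4.7]]
```

View pics/w27.png

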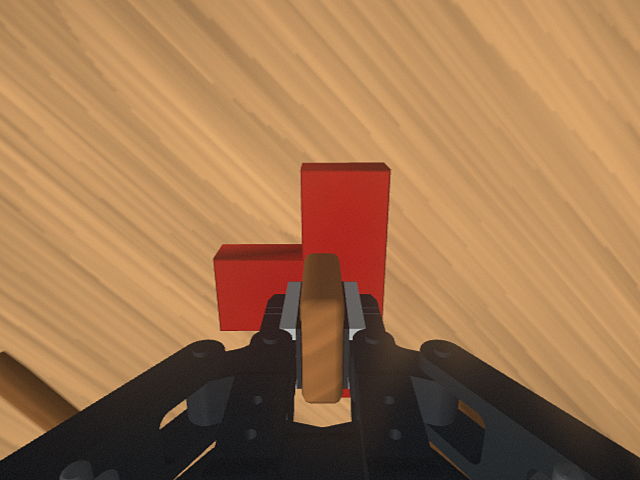

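```bash
python3 -m handwheel '[[0.5,1.3,-1.2,0,2.4],[0.5,2.5,-2.5,0,4.7],[0.5,2.3,-2.7,0,4.7],[0.5,2.1,-2.9,0,4.7],[0.5,1.8,-3,0,4.7]]'>/dev/null; python3 -c "from h import *;tz()"; python3 -m handwheel '[[0.5,1.5,-3.1,0,4.7],[0.5,1.3,-3.2,0,4.7],[0.5,1,-3.3,0,4.7],[0.5,0.7,-3.4,0,4.7]]'>/dev/null;  python3 -c "
from h import *
plan(592.1,-23.4,144,-1.8,.5,off=40)"
```

```text
clk 54.45 pos [ 584.4 -214.7  111.3] yaw 22.8 zx,zy deg [-0.76 -1.79] w 13.4 F [ 0.6 -0.3 -2.5]
clk 54.85 pos [591.2 -70.6 104.9] yaw 3.1 zx,zy deg [-0.94 -1.73] w 13.4 F [ 0.5 -1.3 -2. ]
tip [591.9 -69.3 144.9] d [ 0.2 45.9 -0.9] da -4.9 n 1
[[0.5,0.27,-4.59,-0.05,4.9]]
```

```bash
python3 -m handwheel '[[0.5,0.1,-2,0,2.5],[0.5,0,-1.2,0,1.5],[0.5,0,-0.5,0,0.4],[0.5,0,0,0,0],[0.5,0,0,0,0]]'>/dev/null; python3 wr.py w28;  python3 -c "
from h import *
plan(592.1,-23.4,90,-1.8,.5,off=40,n=3)"
```

```text
[589.5 -24.2 100.7] (np.float64(-0.9116788124062518), np.float64(2.0396539658018757)) 13.176174803055243
clk 55.4 pos [589.5 -24.4 100.8] yaw -0.9 zx,zy deg [-1.22 -1.63] w 13.4 F [ 0.6 -0.1 -2. ]
tip [590.4 -23.3 140.7] d [  1.7  -0.1 -50.7] da -0.9 n 3
[[0.5,0.09,-0.05,1.69,0.3],[0.5,0.09,-0.05,1.69,0.3],[0.5,0.09,-0.05,1.69,0.3]]
```

View pics/w28.png

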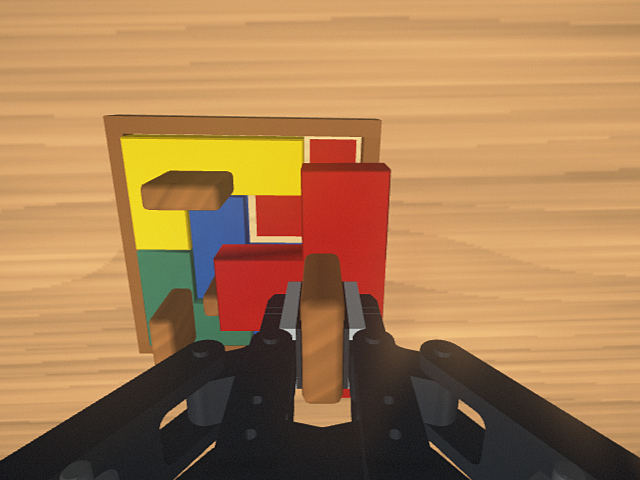

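```bash
python3 -m handwheel '[[0.5,0.1,-0.1,1.2,0.5],[0.5,0.1,0,1.4,0.4],[0.5,0.1,0,1.2,0],[0.5,0,0,0.4,0],[0.5,0,0,0,0]]'>/dev/null; python3 -m handwheel '[[0.5,0,0,0,0]]'>/dev/null; python3 -c "
from h import *
plan(592.1,-23.4,78,-1.8,.5,off=40,n=1)"
```

```text
clk 56.0 pos [590.8 -29.   53.9] yaw -2.2 zx,zy deg [-1.33 -1.7 ] w 13.4 F [ 0.2 -0.4 -1.1]
tip [591.7 -27.8  93.9] d [  0.4   4.4 -15.9] da 0.4 n 1
[[0.5,0.05,-0.49,1.57,-0.4]]
```

```bash
python3 -m handwheel '[[0.5,0,-0.3,0.4,-0.3],[0.5,0,-0.15,0.4,0],[0.5,0,0,0.1,0],[0.5,0,0,0,0],[0.5,0,0,0,0]]'>/dev/null; python3 -c "
from h import *
plan(592.1,-23.4,78,-1.8,.5,off=40,n=1)"; python3 wr.py w29
```

```text
clk 56.5 pos [591.6 -23.9  45. ] yaw -1.9 zx,zy deg [-1.22 -1.67] w 13.3 F [-0.1 -0.7 -2.1]
tip [592.5 -22.7  84.9] d [-0.4 -0.7 -6.9] da 0.1 n 1
[[0.5,-0.02,0.05,0.7,-0.1]]
[591.6 -23.9  45. ] (np.float64(-1.8654968467685196), np.float64(2.0713067156233445)) 13.337604190885823
```

View pics/w29.png

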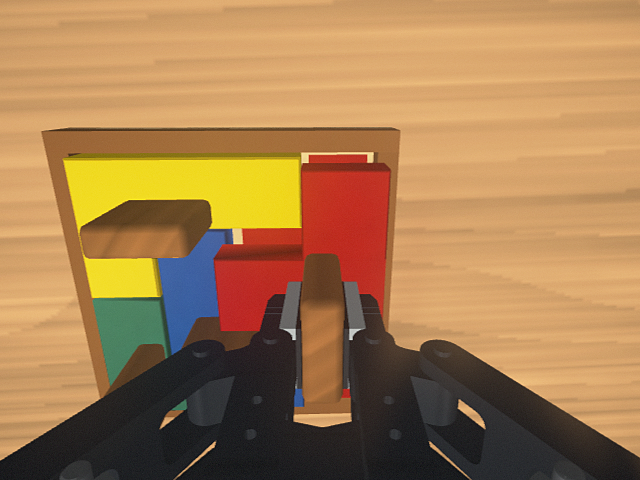

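```bash
python3 -m handwheel '[[0.5,-0.03,0.07,0.4,0],[0.5,0,0,0.3,0],[0.5,0,0,0,0],[0.5,0,0,0,0]]'>/dev/null; python3 -c "
from h import *
plan(592.1,-23.4,65,-1.8,.5,off=40,n=1)"
```

```text
clk 56.95 pos [591.3 -25.   37.7] yaw -1.9 zx,zy deg [-1.19 -1.67] w 13.0 F [-0.2 -1.  -2. ]
tip [592.1 -23.9  77.6] d [  0.    0.5 -12.6] da 0.1 n 1
[[0.5,0.02,-0.08,1.26,-0.1]]
```

```bash
python3 -m handwheel '[[0.5,0,-0.04,0.5,0],[0.5,0,-0.02,0.4,0],[0.5,0,0,0.1,0],[0.5,0,0,0,0]]'>/dev/null; python3 -c "
from h import *
plan(592.1,-23.4,60,-1.8,.5,off=40,n=1)"
```

```text
clk 57.35 pos [591.  -24.7  26.6] yaw -1.9 zx,zy deg [-1.21 -1.67] w 13.1 F [-0.2  0.4 -1.3]
tip [591.8 -23.6  66.6] d [ 0.3  0.2 -6.6] da 0.1 n 1
[[0.5,0.04,-0.04,0.65,-0.1]]
```

```bash
python3 -m handwheel '[[0.5,0.03,-0.02,0.4,0],[0.5,0,0,0.4,0],[0.5,0,0,0.1,0],[0.5,0,0,0,0]]'>/dev/null; python3 -c "
from h import *
plan(592.1,-23.4,52,-1.8,.5,off=40,n=1)"
```

```text
clk 57.75 pos [591.1 -24.8  16.7] yaw -1.9 zx,zy deg [-1.21 -1.67] w 13.6 F [ 0.4  0.2 -1.7]
tip [592.  -23.6  56.7] d [ 0.1  0.2 -4.7] da 0.1 n 1
[[0.5,0.02,-0.03,0.47,-0.1]]
```

```bash
python3 -m handwheel '[[0.5,0,0,0.4,0],[0.5,0,0,0.1,0],[0.5,0,0,0,0]]'>/dev/null; python3 -c "
from h import *
plan(592.1,-23.4,52,-1.8,.5,off=40,n=1)"
```

```text
clk 58.05 pos [591.8 -25.1  13.4] yaw -1.9 zx,zy deg [-1.15 -1.57] w 13.2 F [ 0.2 -1.  -0.8]
tip [592.6 -24.   53.4] d [-0.5  0.6 -1.4] da 0.1 n 1
[[0.5,-0.05,-0.06,0.14,-0.1]]
```

```bash
python3 -m handwheel '[[0.5,0,0,0.3,0],[0.5,0,0,0,0]]'>/dev/null; python3 -c "
from h import *
tz()"; python3 -m handwheel '[[2.6,0,0,0,0],[2.6,0,0,0,0],[2.6,0,0,-1.5,0],[2.6,0,0,-3,0],[2.6,0,0,-3,0]]'>/dev/null; python3 -m handwheel '[[4,0,0,-3,0],[4,-2,2,-3,0],[4,-3,4,-2,0],[4,-1.5,3,0,0],[4,0,0,0,0]]'>/dev/null;python3 wr.py w30; python3 -c "
from h import *
tz()"
```

```text
clk 58.25 pos [592.5 -25.4  13.3] yaw -1.9 zx,zy deg [-1.08 -1.41] w 13.1 F [-0.9  1.5 -2.1]
[ 528.6 -111.7  182.2] (np.float64(-1.8192657117977402), np.float64(1.790886449771729)) 39.747058643261404
clk 59.3 pos [ 529.9 -109.8  182.1] yaw -1.7 zx,zy deg [-0.72 -1.58] w 39.9 F [ 0.4 -0.8  1.5]
```

View pics/w30.png

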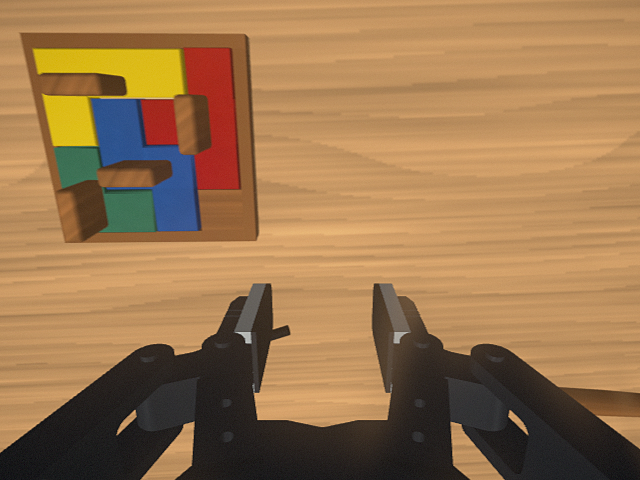

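```bash
cat > chk.py <<'E'
import sys
from h import *
c,T=loadw(sys.argv[1]);P=cloud(c,T)
for k in 'LTSV':
    m=colmask(c["pixels"],k)&(abs(P[...,2]-30)<12)&(abs(P[...,0]-575)<75)&(abs(P[...,1]-22)<75)
    m=cv2.erode(m.astype(np.uint8),np.ones((5,5)))>0
    q=P[m];A=np.c_[q[:,:2]-q[:,:2].mean(0),np.ones(len(q))];co=np.linalg.lstsq(A,q[:,2],rcond=None)[0]
    print(k,m.sum(),"z",co[2].round(2),"slope deg",np.degrees(co[:2]).round(2),"sd",(q[:,2]-A@co).std().round(2))
m=(abs(P[...,0]-575)<79)&(abs(P[...,1]-22)<79)
print("fixed block",np.median(P[205:225,205:235,2]))
E
python3 chk.py w30
```

```text
L 5958 z 30.06 slope deg [-0.01  0.03] sd 0.75
T 4909 z 30.01 slope deg [-0.02  0.05] sd 0.74
S 4666 z 30.05 slope deg [0.02 0.04] sd 0.73
V 2504 z 30.04 slope deg [-0.12  0.16] sd 0.78
fixed block 22.00360907427472
```

```bash
python3 -m handwheel '[[4,0,4,-1,0],[4,0,5,0,0],[4,0,5,0,0],[4,0,2,0,0],[4,0,0,0,0]]'>/dev/null; python3 -c "
from h import *
tz()
c=capture('top');cv2.imwrite('pics/top4.png',c['pixels'][:,:,::-1])
c=capture('scene');cv2.imwrite('pics/sc4.png',c['pixels'][:,:,::-1])
tz()"
```

```text
clk 59.8 pos [ 530.7 -268.   197.3] yaw -1.0 zx,zy deg [-0.67 -1.54] w 39.8 F [0.4 1.7 0.1]
clk 59.9 pos [ 531.2 -264.7  196.7] yaw -0.8 zx,zy deg [-0.69 -1.42] w 39.6 F [ 0.7 -0.2 -0.1]
```

View pics/top4.png

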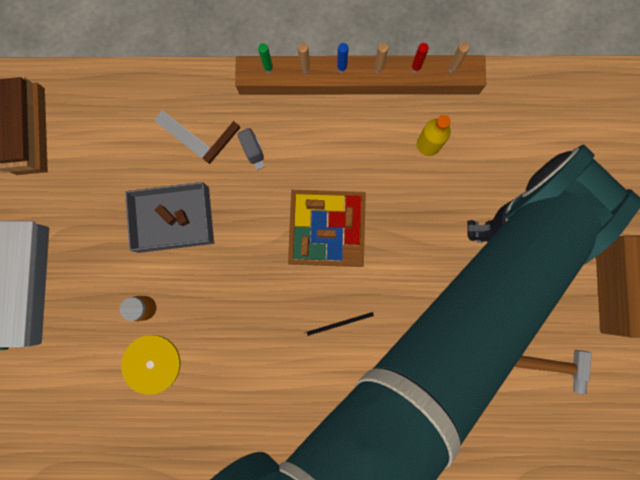

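View pics/sc4.png

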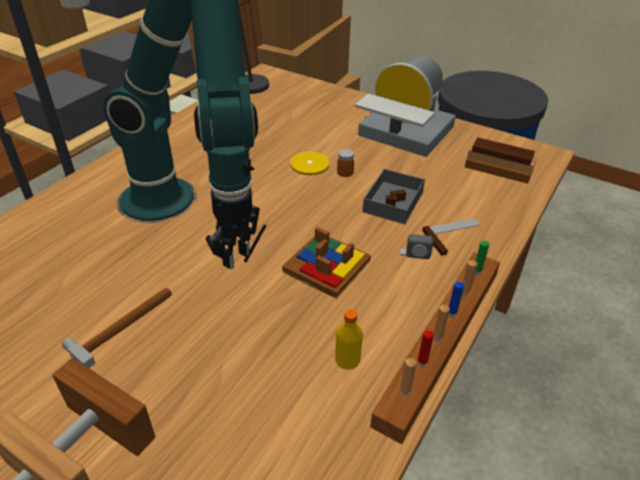

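The top view shows both offcuts in the bin at about (172,215). The four blocks are nested in the tray at about (327,228). Glue, pencil, discs, jar, square, tape and mallet are where they started. Nothing touches the robot, so I am handing the job in.

```bash
python3 -c "
from h import *
print(robot.close_job())"
```

```text
the job is handed in; nothing more can be done
None
```

The job is done and handed in at about 60 s of the 210 s allowed. Only two offcuts were in the tray, one 30 mm and one 44 mm. Both went into the scrap bin first. I then nested green V, yellow L, blue S and red T, in that order.

**Last checks:**
- **Blocks:** all four block tops measured 30.0–30.1 mm above the bench. 30 mm is what a fully home block should read. Tilt was at most about 0.2°, and each block is over its own colour.
- **Bin and bystanders:** the top picture shows both offcuts in the bin. No bystander looked moved by eye; I did not measure them.

**What went wrong or disagreed:**
- **Missed grasp:** the first try on the 30 mm offcut closed above it. The camera shows the fingertips ending about 28 mm short of the reported TCP. I allowed for that from then on.
- **Tool tilt:** fast moves tilted the tool by up to about 4.7°. I brought it back to roughly 2° or less for every block grasp and placement.
- **Red T moved:** it was knocked about 4 cm partway through the run, so I located it again before picking it up.
- **Camera differences:** the top and wrist cameras disagreed by up to about 2 mm. I used the wrist readings for grasping and placing.

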